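# Check the cases and load the feeder

### The arm

A 6-joint arm with a two-finger parallel gripper is mounted at the origin on the work surface. World frame = base frame: x ahead of the robot, y to its left, z up, the work surface at z = 0. Lengths are in m, angles in rad, forces in N, time in s.
With the tool pointing down it reaches from about 0.35 to 0.975 m from the base axis. Payload 4.9 kg.
Tool frame: the origin (TCP) lies midway between the tips of the shut fingers; the grasp point (between the pads) lies manip.grip_depth behind it (manip.grip_depth is the distance from the TCP to the grasp point, in m); z points along the fingers, x is the direction in which the jaws open and shut, and the axes are right-handed (so a half turn about z gives the same grasp; the last joint's range is limited). The gripper opens to 85 mm and grips with 20 to 120 N. Pads are 22 mm wide; open, the fingers measure 114 mm over their backs; the gripper's body (76 mm by 85 mm) begins 54 mm behind the grasp point. The pads swing forward as they close: fully open they stand 13 mm farther back than shut.
Start: joints at [1.222, 0.053, 1.613, -0, 1.476, -0.119], TCP at [0.142, 0.609, 0.208] pointing down, gripper open.
Joint ranges: [-3.01, 3.01], [-1.01, 2.22], [0.06, 2.58], [-1.02, 4.17], [0.09, 2.62], [-3.14, 3.14]. Speed limits (rad/s): [2.57, 2.57, 3.14, 3.14, 3.14, 3.14].

### API

Orientations are given as a unit quaternion [w, x, y, z].
In Python, from plant import state, grab_frame, ticket, manip gives the robot as it stands.
- The arm moves only by the tool carry_out, never from a script. Its argument "moves" is a list that holds one entry, the list of rows, each a list of 7 numbers: the turn, a rotation vector about the tool's x, y, z each as a share of 5 degrees, from -1 to 1, then the shift along the tool's x, y, z each as a share of 0.04 m, from -1 to 1, then the gripper command: -1 is shut, 1 is fully open, values between are in proportion. A call has 1 to 8 rows; each row shifts and turns the commanded pose from where the row before left it, along the tool's axes as they then stand; what a row does not reach is not made up. A row lasts 1/12 s, in which the tool goes at most 41.7 mm and 7.16 degrees, less where a joint would pass 70% of its speed; a pose out of reach is approached as far as the arm can. A call with a number of a shift or a turn outside -1 to 1 is refused whole. A call with a gripper value outside its range is refused whole. The fingers move at their own pace and stop on an object; the grip force is fixed at half the most. Time passes only in rows, so rows that do not move let the fingers close. It gives the time, the measured TCP pose, the force and the opening at its end, in the units of the state.
- state(): the state, without advancing time (a new reading comes with each control period).
- grab_frame(name): name is "scene" or "top"; returns a dict with "frame" (384x512x3 uint8, red, green, blue), "z_map" (384x512 float32, m along the optical axis (not along the pixel's ray), 0 where there is no reading), "K" (3x3 intrinsics, pixels), "world_from_camera" (4x4, takes a point from camera to world coordinates). Camera axes: x right, y down, z forward; pixel columns grow to the right and rows downward; lengths in m; the calibration is good to about 2 mm. A picture is of the moment at which its call begins.
- ticket.job_done(): hands the job in, once; it reports no verdict.
The state is a dict: "time": time; "joint_pos": joint angles; "joint_vel": joint speeds; "joint_efforts": joint torques, N m; "tool_pos": TCP position; "tool_rot": TCP orientation; "contact_force": force on the tool from outside, world axes, zero at the start; "ft_torque": the same for the moment, N m; "gripper_width": opening from 0.0 (shut) to 1.0 (fully open).
Only numpy, scipy, OpenCV 4.12 (cv2) and the standard library are available. Lean on these libraries where they do the work, as an engineer would, in place of code of your own. Each camera call takes 0.05 s, during which the arm holds its last target.

### The job

Lift the lids of both grey cases and leave them standing wide open, see which one holds the blue-capped cartridge, take that cartridge out and stand it on the black mat to change your grip. Then lower it lengthways into the steel channel of the feeder, about midway along, and let go. Keep it upright all the way; leave the orange-capped cartridge in its case and the other things on the bench where they are.

Things in the scene. Friction and masses are not known exactly. Their poses are not given: they have to be found in the camera images.
- case_1: One of two identical grey cases, fixed, 130 (x) x 140 (y) x 75 mm high, walls and floor 6 mm; origin at the centre of its underside, x from grip bar to hinge, z up. A black foam block 60 mm high fills the inside from x = 17 mm on. In the pocket (x -59..17, y -64..64) stands one cartridge, 66 mm side along x: 5 mm clear at its ends (no finger fits), about 45 mm at its broad sides.
- lid_1 (a joint): Lid of case_1, 130 x 140 x 8 mm plate, 0.2 kg, hinged along the case's y axis at the top of its +x side. Angle in rad: 0 shut, 1.57 upright, 1.9 fully open (stop); starts shut or up to 0.08 ajar. A stiff hinge (0.25 N m): the lid stays where it is left.
- lid_1_bar (a point): Middle of the yellow round grip bar of lid_1: 12 mm thick, 100 mm long, parallel to the case's y, held 40 mm out from the lid's free edge by a thin arm at each end, level with the lid, with open space all round it. It is 170 mm from the hinge axis.
- lid_1_hinge (a point): Middle of the hinge axis of lid_1 (4 mm below the level of the bar when shut); the axis runs along the case's y.
- case_2: One of two identical grey cases, fixed, 130 (x) x 140 (y) x 75 mm high, walls and floor 6 mm; origin at the centre of its underside, x from grip bar to hinge, z up. A black foam block 60 mm high fills the inside from x = 17 mm on. In the pocket (x -59..17, y -64..64) stands one cartridge, 66 mm side along x: 5 mm clear at its ends (no finger fits), about 45 mm at its broad sides.
- lid_2 (a joint): Lid of case_2, 130 x 140 x 8 mm plate, 0.2 kg, hinged along the case's y axis at the top of its +x side. Angle in rad: 0 shut, 1.57 upright, 1.9 fully open (stop); starts shut or up to 0.08 ajar. A stiff hinge (0.25 N m): the lid stays where it is left.
- lid_2_bar (a point): Middle of the yellow round grip bar of lid_2: 12 mm thick, 100 mm long, parallel to the case's y, held 40 mm out from the lid's free edge by a thin arm at each end, level with the lid, with open space all round it. It is 170 mm from the hinge axis.
- lid_2_hinge (a point): Middle of the hinge axis of lid_2 (4 mm below the level of the bar when shut); the axis runs along the case's y.
- blue_cartridge: The cartridge with the BLUE cap, the one wanted: 66 (x) x 38 (y) x 60 mm high, white with a coloured cap as its top 14 mm (same outline), about 0.35 kg. Origin at the centre of its underside, z up; half turns about z look alike. At the start it stands in one of the cases, its centre about 21 mm from the case's middle towards the grip bar.
- orange_cartridge: The cartridge with the ORANGE cap, to be left in its case: 66 (x) x 38 (y) x 60 mm high, white with a coloured cap as its top 14 mm (same outline), about 0.35 kg. Origin at the centre of its underside, z up; half turns about z look alike. At the start it stands in one of the cases, its centre about 21 mm from the case's middle towards the grip bar.
- mat_top (a point): Centre of the top of the black rubber mat, 150 x 150 mm, 4 mm thick, flat and fixed on the bench; axes along its edges.
- channel_floor (a point): Middle of the floor of the steel channel on the white feeder (fixed). x runs along the channel, z up. Floor 55 mm above the bench, 52 mm wide inside (y), side walls 64 mm high and 3 mm thick; 110 mm long either side of here, end wall at +x, open at -x. A cartridge goes in lengthways, 7 mm clear at each broad side (no room for fingers), free space beyond its ends.
- feeder: The feeder that carries the channel; origin at the centre of its underside, straight below channel_floor, same axes.
- brown_bottle: Bystander: amber bottle, 60 mm across, 150 mm tall; origin at the centre of its underside.
- white_jar: Bystander: white jar with a blue screw cap, 72 mm across, 100 mm tall; origin at the centre of its underside.
- steel_cup: Bystander: open steel cup, 70 mm across, 85 mm tall; origin at the centre of its underside.
- spatula: Bystander: spatula lying flat, 180 mm long; origin under it near its middle, x along it.
- carton: Bystander: small closed cardboard carton, 90 x 60 x 40 mm; origin at the centre of its underside.
- grey_can: Bystander: metal can, 80 mm across, 110 mm tall; origin at the centre of its underside.
Mind the look-alikes: they are no part of the job. Leave any purple look-alike of the case_1 alone.

How it is judged:
By the outcome, as a careful person would: the job done as asked, in the order asked, and still so for the second after the job is handed in, with the robot touching nothing.
It also fails if it takes over 72 s, if anything falls off the work surface, if the arm or the gripper's body presses on something with over 40 N, if the wrist force passes 120 N, or if a joint passes its speed limit or range.

## Working session

There is one attempt and no reset: what is moved stays moved. The work goes in short steps, Python scripts to look and compute and a tool call to move; the robot and the scene stay as the last step left them, time stands still between calls to the robot, and variables do not carry over. Pictures are saved under pics/ and viewed, and the job is handed in when it is done.

Besides the shell and the picture viewer there is one more tool, called as name(argument=value, ...) on one line, values as JSON. carry_out: Moves the arm, as the interface text tells. Shift numbers are shares of 0.04 m and turn numbers shares of 5 degrees, none past 1 either way. Its arguments: {"type":"object","properties":{"moves":{"type":"array"}},"required":["moves"]}

```bash
mkdir -p pics; ls; cat > h.py <<'E'
import numpy as np, cv2
from plant import state, grab_frame, ticket, manip
from scipy.spatial.transform import Rotation as R
def snap(n,tag):
    f=grab_frame(n); np.savez(f'pics/{tag}.npz',**f); cv2.imwrite(f'pics/{tag}.png',f['frame'][:,:,::-1]); return f
def load(tag): return dict(np.load(f'pics/{tag}.npz'))
def world(f,u,v,z=None):
    d=f['z_map'][int(round(v)),int(round(u))] if z is None else 1
    r=np.linalg.inv(f['K'])@[u,v,1.0]; T=f['world_from_camera']
    if z is None: return T[:3,:3]@(r*d)+T[:3,3]
    w=T[:3,:3]@r; s=(z-T[2,3])/w[2]; return T[:3,3]+s*w
def cloud(f):
    H,W=f['z_map'].shape; u,v=np.meshgrid(np.arange(W),np.arange(H)); 
    p=np.stack([u,v,np.ones_like(u)],-1)@np.linalg.inv(f['K']).T*f['z_map'][...,None]
    T=f['world_from_camera']; return p@T[:3,:3].T+T[:3,3]
E
python3 - <<'E'
from h import *
for n in('scene','top'):
    f=snap(n,n+'0'); print(f['K'].round(1).tolist(),f['world_from_camera'].round(3).tolist())
s=state();print(s, manip, [ (a,getattr(manip,a)) for a in dir(manip) if a[0]!='_'])
E
```

```text
pics
[[484.6, 0.0, 261.5], [0.0, 484.6, 189.5], [0.0, 0.0, 1.0]] [[-0.115, 0.631, -0.768, 1.749], [0.993, 0.089, -0.075, 0.146], [0.021, -0.771, -0.636, 1.089], [0.0, 0.0, 0.0, 1.0]]
[[383.6, 0.0, 249.0], [0.0, 383.6, 191.7], [0.0, 0.0, 1.0]] [[0.003, -0.997, 0.072, 0.439], [-1.0, -0.003, 0.007, 0.031], [-0.007, -0.072, -0.997, 1.207], [0.0, 0.0, 0.0, 1.0]]
{'time': 0.1, 'joint_pos': array([ 1.22197431e+00,  5.32925747e-02,  1.61414678e+00, -3.24733504e-05,
        1.47602675e+00, -1.19006768e-01]), 'joint_vel': array([ 0.00011309, -0.0022968 , -0.00236282, -0.00016572,  0.00012871,
        0.00167651]), 'joint_efforts': array([ 2.95830596e-04, -3.94901276e+01, -3.71363819e+01, -1.40184643e-04,
        3.86589876e-03,  1.30438798e-05]), 'tool_pos': array([0.14217648, 0.60798632, 0.20689086]), 'tool_rot': array([ 5.04566298e-04,  7.83515646e-01,  6.21371350e-01, -7.89387759e-04]), 'contact_force': array([ 0.65390098, -0.07459705, -0.34804483]), 'ft_torque': array([ 0.01748045,  0.01150812, -0.01992714]), 'gripper_width': 0.9981139249786316} <Robot object at 0x7f59db567e00> [('IKError', <class 'plant.IKError'>), ('grip_depth', 0.0187)]
```

View pics/scene0.png

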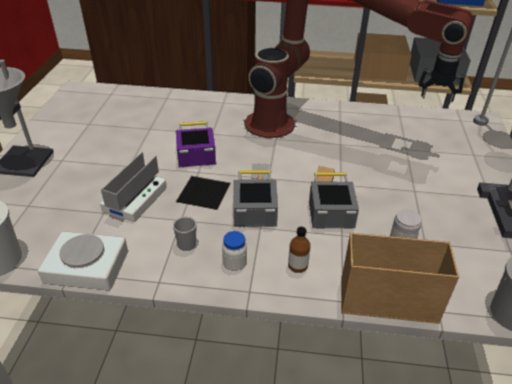

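View pics/top0.png

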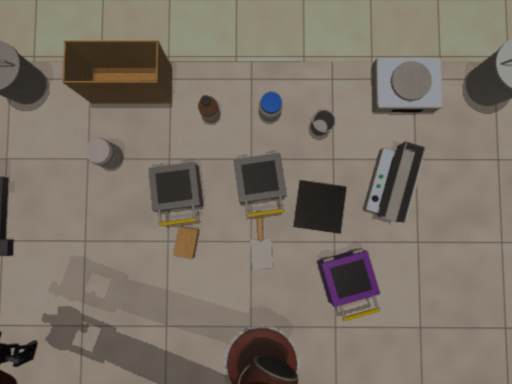

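```bash
python3 - <<'E'
from h import *
t=cv2.imread('pics/top0.png'); s=cv2.imread('pics/scene0.png')
a=cv2.resize(t[130:265,140:300],(800,600*135*160//(135*160)),interpolation=cv2.INTER_CUBIC)
cv2.imwrite('pics/c1.png',cv2.resize(t[140:265,140:300],(768,600),interpolation=cv2.INTER_CUBIC))
cv2.imwrite('pics/c2.png',cv2.resize(t[130:240,290:430],(760,597),interpolation=cv2.INTER_CUBIC))
f=load('top0'); P=cloud(f); 
g=load('scene0'); Q=cloud(g)
for nm,F,C,rois in(('top',f,P,[(150,205,210,235),(240,290,205,222),(335,385,300,325)]),('scene',g,Q,[(310,350,170,182),(235,275,166,180)])):
    hsv=cv2.cvtColor(F['frame'],cv2.COLOR_RGB2HSV)
    m=(hsv[...,0]>20)&(hsv[...,0]<35)&(hsv[...,1]>150)&(hsv[...,2]>80)
    for (u0,u1,v0,v1) in rois:
        mm=np.zeros_like(m); mm[v0:v1,u0:u1]=m[v0:v1,u0:u1]
        p=C[mm]; v,u=np.nonzero(mm)
        md=np.median(p,0); ok=np.abs(p[:,2]-md[2])<.02; p=p[ok]
        print(nm,len(p),md.round(4),p.min(0).round(3),p.max(0).round(3), 'mid',((p.min(0)+p.max(0))/2).round(4), 'dir',np.polyfit(p[:,1],p[:,0],1).round(4))
# lid plate points
for nm,(u,v) in dict(l1=(153,187),l1b=(197,175),l2=(240,175),l2b=(280,170)).items(): print(nm,world(f,u,v).round(4))
E
```

```text
top 125 [0.4309 0.2475 0.095 ] [0.422 0.195 0.089] [0.442 0.3   0.101] mid [0.4322 0.2476 0.0946] dir [-0.1243  0.4627]
top 124 [ 0.4576 -0.0054  0.0975] [ 0.449 -0.059  0.092] [0.469 0.045 0.103] mid [ 0.459  -0.0069  0.0975] dir [-0.145   0.4578]
top 125 [ 0.1696 -0.2809  0.0848] [ 0.152 -0.332  0.079] [ 0.185 -0.23   0.09 ] mid [ 0.1687 -0.2809  0.0842] dir [-0.2804  0.0907]
scene 87 [0.4358 0.2404 0.0963] [0.421 0.2   0.087] [0.448 0.291 0.101] mid [0.4345 0.2458 0.0943] dir [-0.1379  0.4686]
scene 55 [ 0.4636 -0.0064  0.0976] [ 0.452 -0.05   0.093] [0.473 0.039 0.103] mid [ 0.4624 -0.0054  0.0981] dir [-0.1461  0.4612]
l1 [0.5328 0.3212 0.0885]
l1b [0.5705 0.195  0.0715]
l2 [0.5691 0.0663 0.0861]
l2b [ 0.5841 -0.0512  0.0868]
```

View pics/c1.png

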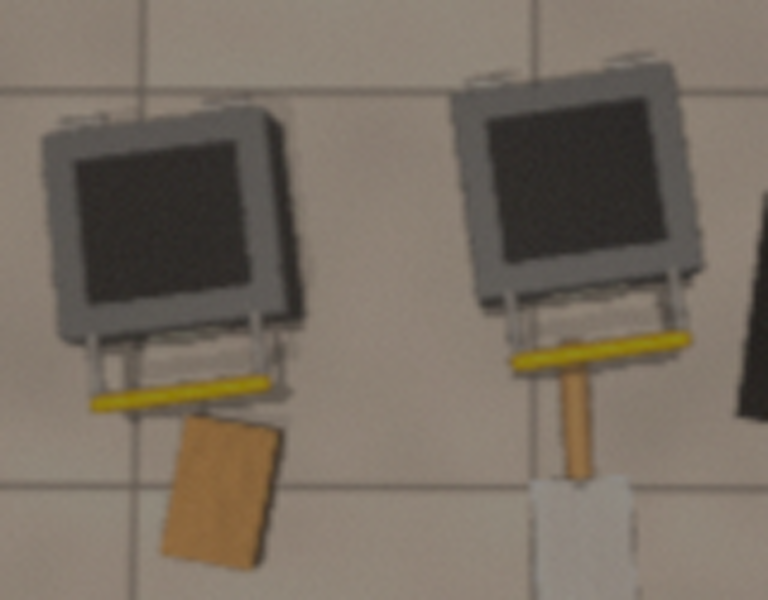

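View pics/c2.png

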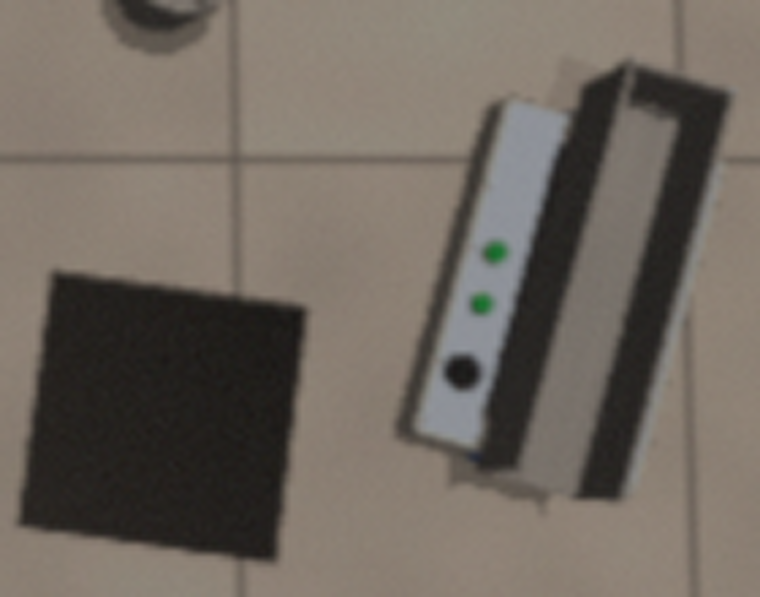

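The scene view shows two grey cases at (255,202) and (333,203). The top view shows them at A (175,187) and B (260,180). The purple look-alike is at top (348,278) and gets left alone. Both bars read about 10–12 mm above their shut level, so both lids are slightly ajar, which fits the description.

I'll turn the jaws to case A's x axis first.

carry_out(moves=[[[0, 0, 0.99, 0, 0, 0, -0.3], [0, 0, 0.99, 0, 0, 0, -0.3], [0, 0, 0.99, 0, 0, 0, -0.3], [0, 0, 0.99, 0, 0, 0, -0.3], [0, 0, 0.99, 0, 0, 0, -0.3], [0, 0, 0.99, 0, 0, 0, -0.3], [0, 0, 0.99, 0, 0, 0, -0.3], [0, 0, 0.99, 0, 0, 0, -0.3]]])

```text
time: 0.77
tool_pos: [0.1422, 0.6082, 0.2072]
tool_rot: [0.0, 0.948, 0.317, -0.0]
contact_force: [-0.5, 1.4, 0.1]
gripper_width: 0.346
```

carry_out(moves=[[[0, 0, 0.99, 0, 0, 0, -0.3], [0, 0, 0.99, 0, 0, 0, -0.3], [0, 0, 0.99, 0, 0, 0, -0.3], [0, 0, 0.99, 0, 0, 0, -0.3], [0, 0, 0.99, 0, 0, 0, -0.3], [0, 0, 0.99, 0, 0, 0, -0.3], [0, 0, 0, 0.4, 0.7, 0, -0.3], [0, 0, 0, 0.4, 0.7, 0, -0.3]]])

```text
time: 1.43
tool_pos: [0.1809, 0.5568, 0.207]
tool_rot: [0.001, 0.998, 0.067, -0.0]
contact_force: [0.9, 0.5, 0.4]
gripper_width: 0.352
```

```bash
cat >> h.py <<'E'
def go(p,yaw=None):
    """remaining turn about tool z (units) and shift in tool axes (units) to reach p, after turn if yaw given"""
    s=state(); Rm=R.from_quat(np.r_[s['tool_rot'][1:],s['tool_rot'][0]]).as_matrix()
    y0=np.arctan2(Rm[1,0],Rm[0,0]); out=0; R0=Rm
    if yaw is not None:
        d=(yaw-y0+np.pi/2)%np.pi-np.pi/2; out=-np.degrees(d)/5
        R0=R.from_euler('z',d).as_matrix()@Rm
    print('t',round(s['time'],2),'pos',s['tool_pos'].round(4),'yaw',round(y0,4),'tilt',np.degrees(np.arccos(-Rm[2,2])).round(2),'w',round(s['gripper_width'],3),'F',s['contact_force'].round(1))
    print('turn units',round(out,2),'shift units after turn',(R0.T@(np.array(p)-s['tool_pos'])/.04).round(3), '| before turn',(Rm.T@(np.array(p)-s['tool_pos'])/.04).round(3))
E
python3 - <<'E'
from h import *
go([.4332,.2467,.12],.131)
# other things, from saved pictures
f=load('top0');P=cloud(f)
for nm,(u,v) in {'mat corners':None}.items() if 0 else {}: pass
s=np.array([760/140,597/110])
def cr(x,y): return 290+x/s[0]-.0,130+y/s[1]
print('mat',[world(f,*cr(*c),z=.004).round(4).tolist() for c in((52,271),(305,309),(277,560),(20,524))])
# feeder: points with z 0.1-0.135 near
m=(P[...,2]>.10)&(P[...,2]<.13); reg=np.zeros_like(m); reg[130:240,365:430]=True
p=P[m&reg]; print('wall n',len(p),'z',np.percentile(p[:,2],[5,50,95]).round(4))
fl=(P[...,2]>.045)&(P[...,2]<.065)&reg; q=P[fl]; print('floor n',len(q))
np.savez('pics/f.npz',p=p,q=q)
pp=p[p[:,2]>.114]
rect=cv2.minAreaRect((pp[:,:2]*1000).astype(np.float32)); print('walltop rect',rect)
print(cv2.boxPoints(rect).round(1).tolist())
g=load('scene0');Q=cloud(g)
reg=np.zeros(m.shape,bool); reg[140:230,90:185]=True
pp=Q[reg&(Q[...,2]>.112)&(Q[...,2]<.13)]; r=cv2.minAreaRect((pp[:,:2]*1000).astype(np.float32)); print('scene',len(pp),r,np.median(pp[:,2]))
E
```

```text
t 1.43 pos [0.1809 0.5568 0.207 ] yaw 0.134 tilt 0.09 w 0.352 F [0.9 0.5 0.4]
turn units 0.03 shift units after turn [5.241 8.507 2.183] | before turn [5.216 8.523 2.183]
mat [[0.5634, -0.1189, 0.004], [0.5417, -0.2651, 0.004], [0.397, -0.2469, 0.004], [0.4171, -0.0996, 0.004]]
wall n 589 z [0.1013 0.1138 0.121 ]
floor n 1071
walltop rect ((551.0037231445312, -405.6505126953125), (60.911468505859375, 227.3505401611328), 73.17537689208984)
[[433.3999938964844, -401.8999938964844], [651.0, -467.70001220703125], [668.5999755859375, -409.3999938964844], [451.0, -343.6000061035156]]
scene 324 ((551.6845703125, -404.0133361816406), (67.9244613647461, 230.890380859375), 73.85222625732422) 0.11808916423879834
```

carry_out(moves=[[[0, 0, 0, 0.474, 0.775, 0.1, -0.3], [0, 0, 0, 0.474, 0.775, 0.1, -0.3], [0, 0, 0, 0.474, 0.775, 0.1, -0.3], [0, 0, 0, 0.474, 0.775, 0.1, -0.3], [0, 0, 0, 0.474, 0.775, 0.1, -0.3], [0, 0, 0, 0.474, 0.775, 0.1, -0.3], [0, 0, 0, 0.474, 0.775, 0.1, -0.3], [0, 0, 0, 0.474, 0.775, 0.1, -0.3]]])

```text
time: 2.1
tool_pos: [0.3648, 0.3296, 0.1754]
tool_rot: [0.0, 0.998, 0.066, -0.0]
contact_force: [0.6, 0.4, -0.9]
gripper_width: 0.351
```

carry_out(moves=[[[0, 0, 0, 0.474, 0.775, 0.2, -0.3], [0, 0, 0, 0.474, 0.775, 0.2, -0.3], [0, 0, 0, 0.474, 0.775, 0.2, -0.3], [0, 0, 0, 0, 0, 0.6, -0.3], [0, 0, 0, 0, 0, 0, -0.3]]])

```text
time: 2.52
tool_pos: [0.431, 0.2438, 0.1234]
tool_rot: [0.001, 0.998, 0.064, -0.004]
contact_force: [-1.6, 0.1, -0.6]
gripper_width: 0.349
```

```bash
python3 - <<'E'
from h import *
go([.4332,.2467,.070],.131)
f=snap('top','t1'); im=f['frame'][140:265,120:280,::-1]; cv2.imwrite('pics/t1c.png',cv2.resize(im,(768,600),interpolation=cv2.INTER_CUBIC))
f=snap('scene','s1'); im=f['frame'][110:230,260:420,::-1]; cv2.imwrite('pics/s1c.png',cv2.resize(im,(800,600),interpolation=cv2.INTER_CUBIC))
E
```

```text
t 2.52 pos [0.431  0.2438 0.1234] yaw 0.1276 tilt 0.47 w 0.349 F [-1.6  0.1 -0.6]
turn units -0.04 shift units after turn [ 0.075 -0.066  1.334] | before turn [ 0.075 -0.066  1.334]
```

View pics/s1c.png

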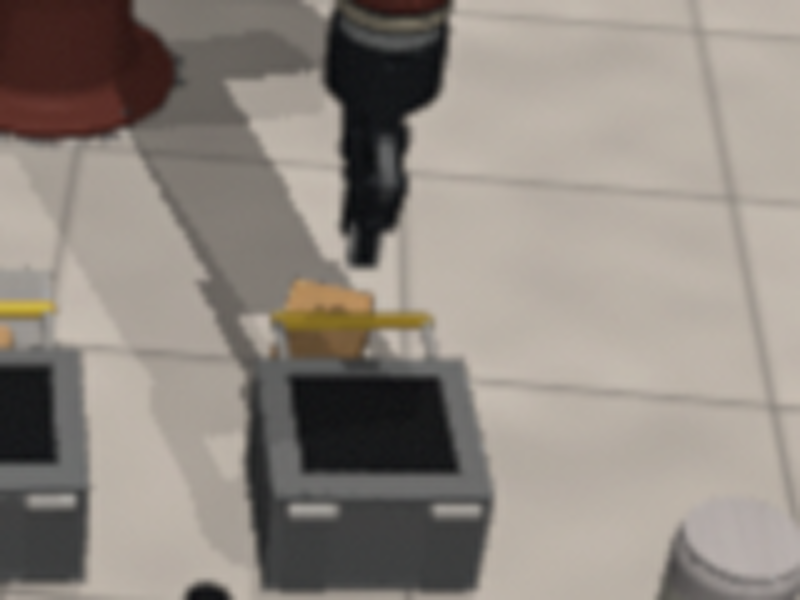

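View pics/t1c.png

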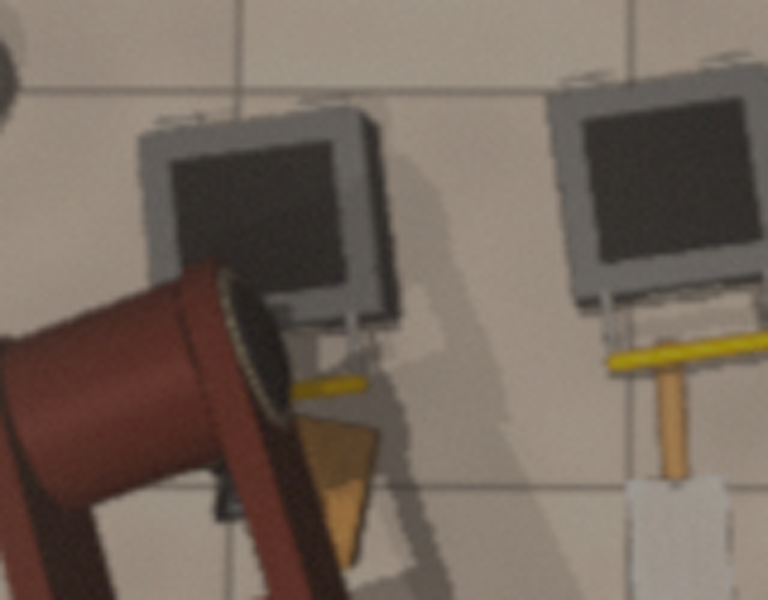

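carry_out(moves=[[[0, 0, 0, 0.07, -0.06, 0.2, -0.3], [0, 0, 0, 0, 0, 0.55, -0.3], [0, 0, 0, 0, 0, 0.55, -0.3], [0, 0, 0, 0, 0, 0, -0.3], [0, 0, 0, 0, 0, 0, -0.7], [0, 0, 0, 0, 0, 0, -1], [0, 0, 0, 0, 0, 0, -1], [0, 0, 0, 0, 0, 0, -1]]])

```text
time: 3.28
tool_pos: [0.4364, 0.25, 0.0778]
tool_rot: [-0.0, 0.998, 0.066, 0.001]
contact_force: [-0.1, -0.7, -0.8]
gripper_width: 0.0
```

```bash
python3 - <<'E'
from h import *
go([.4332,.2467,.070],.131)
p=state()['tool_pos']; 
# arc about hinge: bar rel hinge: r=170ish, phi = angle above horizontal
yaw=.131; xa=np.array([np.cos(yaw),np.sin(yaw)])
bz=p[2]+.0187; hz=.075
a0=np.arctan2(bz-hz,.17); off=np.arcsin((bz-hz)/.170); print('phi0',off)
L=np.hypot(.170,.004)
prev=None
for k in range(0,17):
    th=off+(1.80-off)*k/16
    q=np.array([-L*np.cos(th),L*np.sin(th)])
    if prev is not None: print(k,round(th,3),((q-prev)/.04*[1,-1]).round(3))
    prev=q
E
```

```text
t 3.28 pos [0.4364 0.25   0.0778] yaw 0.132 tilt 0.18 w 0.0 F [-0.1 -0.7 -0.8]
turn units 0.01 shift units after turn [-0.091  0.071  0.196] | before turn [-0.092  0.071  0.196]
phi0 0.1270086927346049
1 0.232 [ 0.079 -0.437]
2 0.336 [ 0.124 -0.427]
3 0.441 [ 0.168 -0.411]
4 0.545 [ 0.21  -0.391]
5 0.65 [ 0.25  -0.367]
6 0.754 [ 0.287 -0.339]
7 0.859 [ 0.321 -0.307]
8 0.964 [ 0.351 -0.272]
9 1.068 [ 0.378 -0.234]
10 1.173 [ 0.4   -0.193]
11 1.277 [ 0.418 -0.151]
12 1.382 [ 0.431 -0.106]
13 1.486 [ 0.44  -0.061]
14 1.591 [ 0.444 -0.014]
15 1.695 [0.443 0.032]
16 1.8 [0.437 0.078]
```

```bash
python3 - <<'E'
from h import *
f=snap('top','t2'); im=f['frame'][140:265,120:280,::-1]; cv2.imwrite('pics/t2c.png',cv2.resize(im,(768,600),interpolation=cv2.INTER_CUBIC))
f=snap('scene','s2'); im=f['frame'][110:230,260:420,::-1]; cv2.imwrite('pics/s2c.png',cv2.resize(im,(800,600),interpolation=cv2.INTER_CUBIC))
go([.4332,.2467,.070],.131)
E
```

```text
t 3.38 pos [0.4361 0.2497 0.0772] yaw 0.1316 tilt 0.12 w 0.001 F [-0.2  0.2 -0. ]
turn units 0.01 shift units after turn [-0.081  0.064  0.181] | before turn [-0.081  0.064  0.181]
```

View pics/s2c.png

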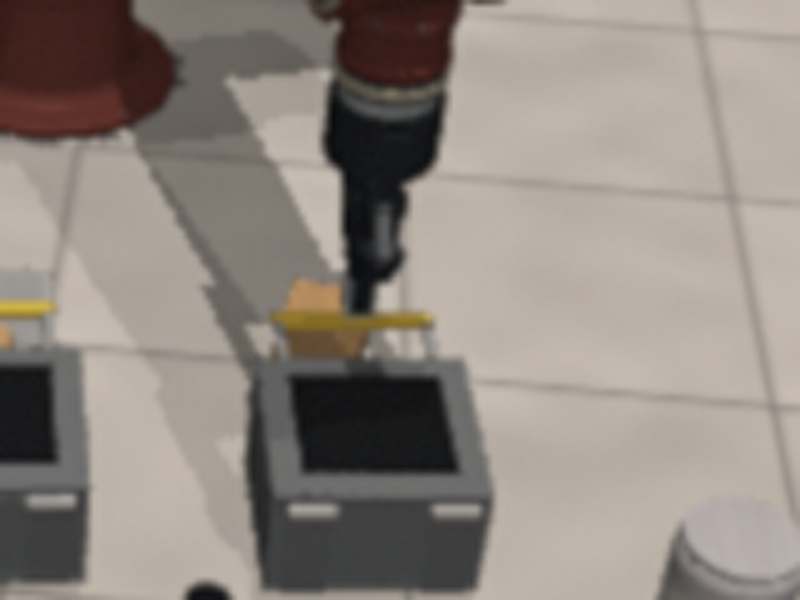

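View pics/t2c.png

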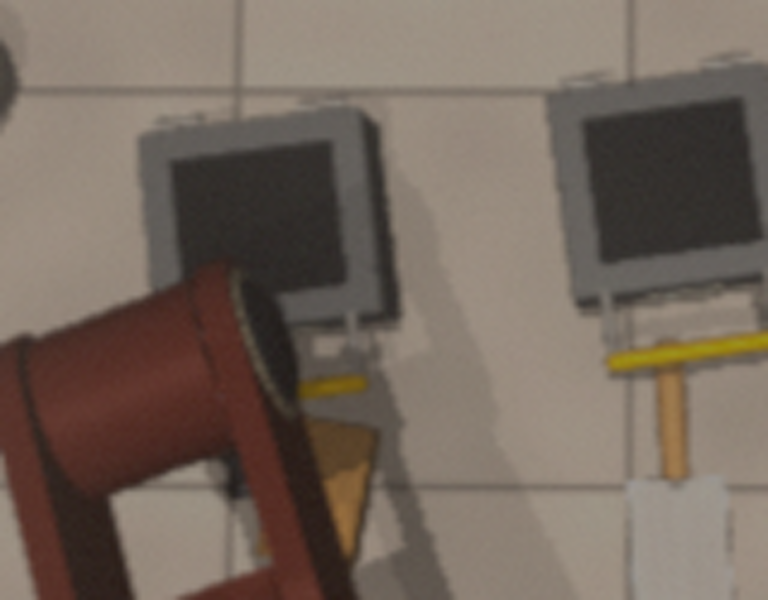

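```bash
python3 - <<'E'
from h import *
def proj(f,p):
    T=np.linalg.inv(f['world_from_camera']); c=T[:3,:3]@np.array(p)+T[:3,3]; k=f['K']@c; return k[:2]/k[2],c[2]
g=load('scene0'); s=load('s2')
tp=state()['tool_pos']
for n,p in dict(tcp=tp,grasp=tp+[0,0,.0187],up=tp+[0,0,.07],bar=[.4345,.2458,.089]).items():
    (uv,d)=proj(s,p); print(n,uv.round(1),'crop',((uv-[260,110])*5).round(0),round(d,3),'zmap',s['z_map'][int(round(uv[1])),int(round(uv[0]))])
P=cloud(s)
# dark gripper points near
m=(np.abs(P[...,0]-.43)<.08)&(np.abs(P[...,1]-.25)<.06)&(P[...,2]>.1)&(P[...,2]<.2)
for lo in np.arange(.1,.2,.01):
    q=P[m&(P[...,2]>=lo)&(P[...,2]<lo+.01)]
    if len(q): print(lo.round(2),len(q),q.mean(0).round(3),q.min(0).round(3),q.max(0).round(3))
b=s['frame'].astype(int)
for v in range(168,180):print(v,[tuple(b[v,u]) for u in(331,333,335)],P[v,333].round(3))
E
```

```text
tcp [330.  178.2] crop [350. 341.] 1.644 zmap 1.6957029
grasp [330.6 173.8] crop [353. 319.] 1.632 zmap 1.6312298
up [332.4 161.5] crop [362. 258.] 1.599 zmap 1.542035
bar [329.3 175.1] crop [346. 325.] 1.638 zmap 1.6334378
0.1 13 [0.44  0.244 0.103] [0.429 0.203 0.1  ] [0.445 0.277 0.109]
0.11 15 [0.444 0.247 0.114] [0.432 0.238 0.11 ] [0.454 0.259 0.119]
0.12 18 [0.446 0.25  0.125] [0.433 0.238 0.121] [0.455 0.261 0.13 ]
0.13 10 [0.447 0.249 0.132] [0.439 0.24  0.13 ] [0.457 0.26  0.138]
0.14 9 [0.445 0.244 0.148] [0.41  0.235 0.142] [0.464 0.261 0.15 ]
0.15 17 [0.462 0.249 0.155] [0.44  0.238 0.151] [0.473 0.266 0.16 ]
0.16 14 [0.46  0.245 0.167] [0.43  0.233 0.16 ] [0.48  0.263 0.17 ]
0.17 28 [0.463 0.249 0.175] [0.423 0.232 0.17 ] [0.49  0.268 0.18 ]
0.18 30 [0.465 0.249 0.186] [0.422 0.231 0.18 ] [0.497 0.269 0.19 ]
0.19 48 [0.477 0.253 0.195] [0.425 0.23  0.19 ] [0.502 0.271 0.2  ]
168 [(np.int64(24), np.int64(25), np.int64(26)), (np.int64(22), np.int64(24), np.int64(25)), (np.int64(134), np.int64(129), np.int64(123))] [0.445 0.254 0.128]
169 [(np.int64(22), np.int64(24), np.i
[... 1036 characters left out ...]
 np.int64(103), np.int64(59))] [0.436 0.258 0.092]
176 [(np.int64(118), np.int64(93), np.int64(56)), (np.int64(105), np.int64(89), np.int64(66)), (np.int64(125), np.int64(117), np.int64(105))] [0.355 0.265 0.026]
177 [(np.int64(115), np.int64(89), np.int64(59)), (np.int64(101), np.int64(87), np.int64(74)), (np.int64(129), np.int64(122), np.int64(117))] [0.348 0.267 0.016]
178 [(np.int64(113), np.int64(87), np.int64(58)), (np.int64(103), np.int64(91), np.int64(80)), (np.int64(128), np.int64(123), np.int64(116))] [0.339 0.268 0.004]
179 [(np.int64(110), np.int64(85), np.int64(56)), (np.int64(125), np.int64(117), np.int64(107)), (np.int64(129), np.int64(124), np.int64(117))] [0.341 0.268 0.001]
```

```bash
python3 - <<'E'
from h import *
def proj(f,p):
    T=np.linalg.inv(f['world_from_camera']); c=T[:3,:3]@np.array(p)+T[:3,3]; k=f['K']@c; return k[:2]/k[2]
f=load('scene0'); print('start tcp',proj(f,[.142,.608,.207])); 
def dark(f,box,x,y):
    P=cloud(f); u0,u1,v0,v1=box
    for v in range(v0,v1):
        r=[(u,P[v,u].round(3).tolist()) for u in range(u0,u1) if abs(P[v,u,0]-x)<.06 and abs(P[v,u,1]-y)<.08 and P[v,u,2]>.06 and f['frame'][v,u].max()<70]
        if r: print(v,len(r),r[0],r[-1])
dark(f,(400,480,80,110),.142,.608)
s=load('s1'); print('s1 tcp',proj(s,[.431,.2438,.1234])); dark(s,(310,360,148,172),.431,.244)
def crop(f,u0,v0,w,h,n): cv2.imwrite(n,cv2.resize(f['frame'][v0:v0+h,u0:u0+w,::-1],(w*12,h*12),interpolation=cv2.INTER_NEAREST))
a=f['frame'][60:110,410:460,::-1];b=load('s2')['frame'][140:190,305:355,::-1];c=s['frame'][140:190,305:355,::-1]
cv2.imwrite('pics/cmp.png',cv2.resize(np.hstack([a,c,b]),(795,265),interpolation=cv2.INTER_CUBIC))
E
```

```text
start tcp [433.53801473 109.0814169 ]
80 36 (420, [0.14, 0.535, 0.316]) (463, [0.165, 0.671, 0.339])
81 36 (419, [0.115, 0.539, 0.3]) (463, [0.166, 0.672, 0.336])
82 36 (419, [0.14, 0.534, 0.308]) (463, [0.167, 0.672, 0.333])
83 39 (419, [0.14, 0.535, 0.304]) (463, [0.166, 0.674, 0.328])
84 37 (419, [0.138, 0.536, 0.299]) (462, [0.172, 0.67, 0.327])
85 28 (419, [0.138, 0.537, 0.296]) (462, [0.17, 0.671, 0.323])
86 19 (420, [0.133, 0.542, 0.29]) (462, [0.175, 0.671, 0.321])
87 15 (422, [0.137, 0.549, 0.288]) (462, [0.169, 0.674, 0.315])
88 10 (423, [0.146, 0.551, 0.289]) (461, [0.162, 0.674, 0.307])
89 16 (422, [0.132, 0.552, 0.278]) (461, [0.172, 0.671, 0.309])
90 14 (422, [0.135, 0.552, 0.276]) (461, [0.173, 0.672, 0.305])
91 12 (422, [0.137, 0.553, 0.273]) (461, [0.165, 0.676, 0.298])
92 12 (422, [0.141, 0.552, 0.271]) (461, [0.17, 0.675, 0.296])
93 7 (422, [0.139, 0.554, 0.266]) (455, [0.172, 0.656, 0.292])
94 6 (422, [0.133, 0.556, 0.259]) (454, [0.162, 0.657, 0.283])
95 3 (422, [0.133, 0.557, 0.255]) (453, [0.155, 0.656, 0.275])
96 3 (450, [0.146, 0.65, 0.266]) (453, [0.155, 0.6
[... 683 characters left out ...]
2 11 (329, [0.415, 0.236, 0.169]) (339, [0.488, 0.262, 0.223])
153 10 (329, [0.413, 0.237, 0.164]) (338, [0.482, 0.26, 0.214])
154 10 (329, [0.423, 0.236, 0.167]) (338, [0.475, 0.261, 0.206])
155 9 (329, [0.415, 0.237, 0.157]) (337, [0.475, 0.258, 0.202])
156 6 (329, [0.415, 0.238, 0.154]) (335, [0.461, 0.254, 0.188])
157 5 (331, [0.457, 0.242, 0.18]) (335, [0.459, 0.254, 0.182])
158 5 (331, [0.458, 0.242, 0.176]) (335, [0.457, 0.255, 0.177])
159 4 (331, [0.46, 0.242, 0.174]) (334, [0.452, 0.252, 0.169])
160 4 (331, [0.459, 0.243, 0.169]) (334, [0.461, 0.252, 0.172])
161 5 (330, [0.45, 0.241, 0.159]) (334, [0.455, 0.253, 0.164])
162 4 (331, [0.458, 0.244, 0.161]) (334, [0.457, 0.253, 0.161])
```

View pics/cmp.png

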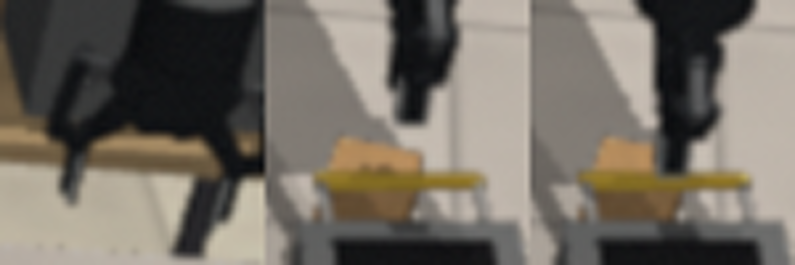

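```bash
python3 - <<'E'
from h import *
for tag,us,vs in(('scene0',(444,446,448),range(98,112)),('scene0',(421,422,423,424),range(90,101)),('s1',(330,331,332,333),range(158,168)),('s2',(330,331,332,333),range(165,176))):
    f=load(tag);P=cloud(f);print(tag,us)
    for v in vs: print(v,[(P[v,u].round(3).tolist(),int(f['frame'][v,u].max())) for u in us])
E
```

```text
scene0 (444, 446, 448)
98 [([-1.771, 1.213, -0.739], 176), ([-1.131, 1.031, -0.406], 36), ([-1.142, 1.047, -0.41], 40)]
99 [([-1.755, 1.211, -0.74], 153), ([-1.146, 1.038, -0.421], 35), ([-1.143, 1.049, -0.418], 39)]
100 [([-1.163, 1.032, -0.438], 120), ([-1.147, 1.04, -0.428], 37), ([-1.127, 1.046, -0.417], 40)]
101 [([-1.156, 1.032, -0.441], 104), ([-1.142, 1.04, -0.433], 39), ([-1.131, 1.049, -0.426], 40)]
102 [([-1.135, 1.028, -0.437], 86), ([-1.133, 1.039, -0.436], 41), ([-1.116, 1.046, -0.425], 39)]
103 [([-1.154, 1.035, -0.455], 72), ([-1.154, 1.048, -0.454], 41), ([-1.141, 1.056, -0.446], 45)]
104 [([-1.142, 1.033, -0.455], 51), ([-1.111, 1.036, -0.438], 42), ([-1.123, 1.052, -0.443], 62)]
105 [([-1.153, 1.038, -0.468], 37), ([-1.129, 1.043, -0.454], 41), ([-1.127, 1.055, -0.453], 87)]
106 [([-1.137, 1.035, -0.467], 34), ([-1.138, 1.048, -0.466], 40), ([-1.131, 1.058, -0.462], 105)]
107 [([-1.131, 1.036, -0.471], 50), ([-1.147, 1.053, -0.479], 49), ([-1.129, 1.06, -0.468], 117)]
108 [([-1.12, 1.034, -0.472], 111), ([-1.131, 1.05, -0.477], 105), ([-1.611, 1.215, -0.737], 139)]
[... 3571 characters left out ...]
 ([0.455, 0.248, 0.126], 22), ([0.452, 0.251, 0.124], 21), ([0.45, 0.254, 0.123], 32)]
171 [([0.445, 0.245, 0.115], 46), ([0.446, 0.249, 0.116], 22), ([0.447, 0.252, 0.116], 23), ([0.447, 0.255, 0.117], 37)]
172 [([0.454, 0.245, 0.117], 60), ([0.446, 0.249, 0.112], 48), ([0.449, 0.252, 0.114], 47), ([0.444, 0.256, 0.11], 58)]
173 [([0.443, 0.247, 0.105], 101), ([0.445, 0.25, 0.106], 100), ([0.439, 0.254, 0.102], 100), ([0.443, 0.256, 0.105], 102)]
174 [([0.438, 0.247, 0.096], 125), ([0.437, 0.251, 0.096], 125), ([0.434, 0.254, 0.094], 125), ([0.433, 0.258, 0.093], 126)]
175 [([0.437, 0.248, 0.091], 120), ([0.44, 0.251, 0.094], 120), ([0.435, 0.255, 0.091], 120), ([0.436, 0.258, 0.092], 117)]
```

The depth image puts the visible fingertips about 27 mm above the reported TCP. That holds in all three frames: start (open), part-open and shut. It also explains the empty close above the bar. I'll treat the true tip as TCP + 27 mm along the tool, go lower, and check against force and width.

carry_out(moves=[[[0, 0, 0, -0.08, 0.06, 0, -0.3], [0, 0, 0, 0, 0, 0, -0.3], [0, 0, 0, 0, 0, 0, -0.3], [0, 0, 0, 0, 0, 0.3, -0.3], [0, 0, 0, 0, 0, 0.3, -0.3], [0, 0, 0, 0, 0, 0.25, -0.3], [0, 0, 0, 0, 0, 0, -0.3]]])

```text
time: 3.97
tool_pos: [0.4299, 0.2454, 0.0381]
tool_rot: [0.001, 0.998, 0.066, -0.003]
contact_force: [-1.0, 0.1, 0.5]
gripper_width: 0.351
```

carry_out(moves=[[[0, 0, 0, 0, 0, 0, -0.7], [0, 0, 0, 0, 0, 0, -1], [0, 0, 0, 0, 0, 0, -1], [0, 0, 0, 0, 0, 0, -1]]])

```text
time: 4.3
tool_pos: [0.4318, 0.2462, 0.0416]
tool_rot: [0.0, 0.998, 0.066, -0.001]
contact_force: [-3.3, -1.2, -3.3]
gripper_width: 0.127
```

```bash
python3 - <<'E'
from h import *
f=snap('scene','s3'); im=f['frame'][130:200,290:370,::-1]; cv2.imwrite('pics/s3c.png',cv2.resize(im,(640,560),interpolation=cv2.INTER_CUBIC))
go([.4332,.2467,.043],.131)
P=cloud(f)
for v in range(166,182): print(v,[(P[v,u].round(3).tolist(),int(f['frame'][v,u].max())) for u in(330,332)])
E
```

```text
t 4.35 pos [0.4318 0.2462 0.0416] yaw 0.1316 tilt 0.1 w 0.119 F [-2.2 -1.5 -1.9]
turn units 0.01 shift units after turn [ 0.037 -0.007 -0.034] | before turn [ 0.037 -0.007 -0.034]
166 [([0.453, 0.243, 0.14], 29), ([0.478, 0.247, 0.159], 47)]
167 [([0.483, 0.241, 0.159], 41), ([0.491, 0.247, 0.165], 47)]
168 [([0.492, 0.241, 0.161], 35), ([0.493, 0.247, 0.163], 54)]
169 [([0.488, 0.241, 0.155], 23), ([0.493, 0.247, 0.159], 42)]
170 [([0.491, 0.242, 0.152], 18), ([0.491, 0.248, 0.153], 29)]
171 [([0.49, 0.242, 0.148], 17), ([0.488, 0.249, 0.147], 25)]
172 [([0.484, 0.243, 0.139], 19), ([0.48, 0.25, 0.137], 24)]
173 [([0.472, 0.244, 0.126], 19), ([0.482, 0.25, 0.135], 25)]
174 [([0.467, 0.245, 0.118], 22), ([0.465, 0.252, 0.118], 23)]
175 [([0.462, 0.246, 0.111], 20), ([0.462, 0.253, 0.111], 34)]
176 [([0.446, 0.248, 0.094], 22), ([0.449, 0.254, 0.097], 47)]
177 [([0.446, 0.248, 0.09], 23), ([0.449, 0.255, 0.093], 57)]
178 [([0.449, 0.248, 0.088], 22), ([0.449, 0.255, 0.089], 61)]
179 [([0.44, 0.25, 0.077], 22), ([0.45, 0.255, 0.085], 73)]
180 [([0.448, 0.249, 0.078], 27), ([0.442, 0.257, 0.075], 80)]
181 [([0.442, 0.25, 0.07], 38), ([0.44, 0.257, 0.069], 74)]
```

View pics/s3c.png

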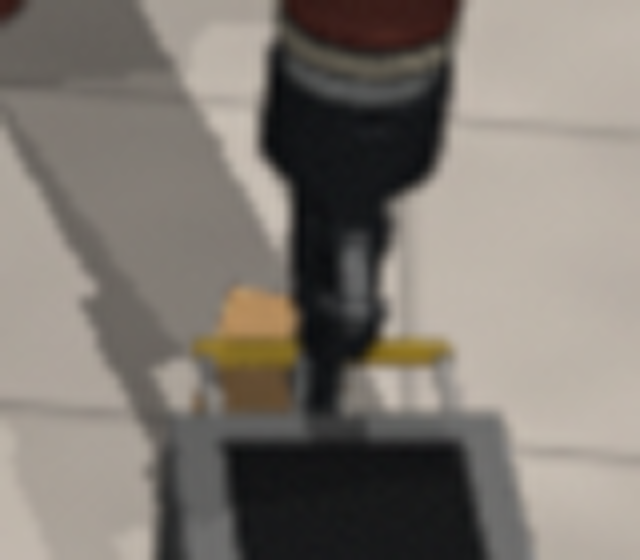

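carry_out(moves=[[[0, 0, 0, 0.06, 0, -0.46, -1], [0, 0, 0, 0.11, 0, -0.45, -1], [0, 0, 0, 0.16, 0, -0.435, -1], [0, 0, 0, 0.205, 0, -0.415, -1], [0, 0, 0, 0.25, 0, -0.39, -1], [0, 0, 0, 0.29, 0, -0.36, -1], [0, 0, 0, 0.33, 0, -0.325, -1], [0, 0, 0, 0, 0, 0, -1]]])

```text
time: 5.02
tool_pos: [0.4901, 0.2541, 0.1597]
tool_rot: [-0.0, 0.998, 0.066, 0.001]
contact_force: [-7.5, -2.3, 8.2]
gripper_width: 0.12
```

carry_out(moves=[[[0, 0, 0, 0.36, 0, -0.29, -1], [0, 0, 0, 0.39, 0, -0.25, -1], [0, 0, 0, 0.415, 0, -0.205, -1], [0, 0, 0, 0.435, 0, -0.16, -1], [0, 0, 0, 0.45, 0, -0.11, -1], [0, 0, 0, 0.46, 0, -0.06, -1], [0, 0, 0, 0.46, 0, -0.01, -1], [0, 0, 0, 0.46, 0, 0.04, -1]]])

```text
time: 5.68
tool_pos: [0.6257, 0.2723, 0.2008]
tool_rot: [-0.0, 0.998, 0.066, 0.001]
contact_force: [-4.6, -0.8, 14.2]
gripper_width: 0.113
```

carry_out(moves=[[[0, 0, 0, 0.45, 0, 0.09, -1], [0, 0, 0, 0, 0, 0, -1]]])

```text
time: 5.85
tool_pos: [0.6462, 0.2751, 0.1963]
tool_rot: [-0.001, 0.998, 0.065, 0.004]
contact_force: [2.9, 1.9, 4.3]
gripper_width: 0.116
```

```bash
python3 - <<'E'
from h import *
f=snap('scene','s4'); im=f['frame'][60:240,230:430,::-1]; cv2.imwrite('pics/s4c.png',cv2.resize(im,(660,594),interpolation=cv2.INTER_CUBIC))
go([.4332,.2467,.043],.131)
E
```

```text
t 5.9 pos [0.6455 0.275  0.1965] yaw 0.131 tilt 0.43 w 0.119 F [3.1 0.7 4.9]
turn units 0.0 shift units after turn [-5.382  0.014  3.798] | before turn [-5.382  0.014  3.798]
```

View pics/s4c.png

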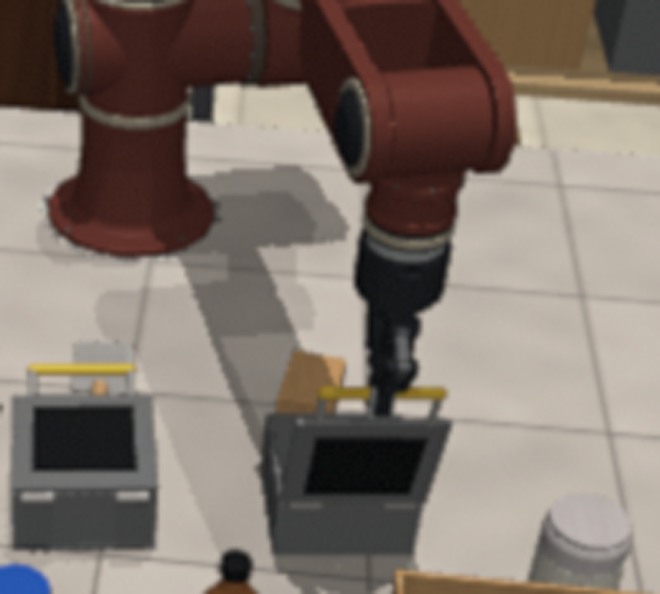

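carry_out(moves=[[[0, 0, 0, 0, 0, 0, -0.5], [0, 0, 0, 0, 0, 0, -0.4], [0, 0, 0, 0, 0, 0, -0.4], [0, 0, 0, 0, 0, -0.3, -0.4], [0, 0, 0, 0, 0, -0.7, -0.4], [0, 0, 0, 0, 0, -0.7, -0.4], [0, 0, 0, 0, 0, -0.5, -0.4], [0, 0, 0, 0, 0, 0, -0.3]]])

```text
time: 6.57
tool_pos: [0.6441, 0.2749, 0.2897]
tool_rot: [-0.001, 0.998, 0.066, 0.005]
contact_force: [-0.2, -0.3, 2.0]
gripper_width: 0.349
```

```bash
python3 - <<'E'
from h import *
go([.4605,-.006,.106],.1455)
f=snap('scene','s5'); im=f['frame'][60:240,230:430,::-1]; cv2.imwrite('pics/s5c.png',cv2.resize(im,(660,594),interpolation=cv2.INTER_CUBIC))
E
```

```text
t 6.57 pos [0.6441 0.2749 0.2897] yaw 0.1316 tilt 0.63 w 0.349 F [-0.2 -0.3  2. ]
turn units -0.16 shift units after turn [-5.609  6.29   4.52 ] | before turn [-5.521  6.367  4.521]
```

View pics/s5c.png

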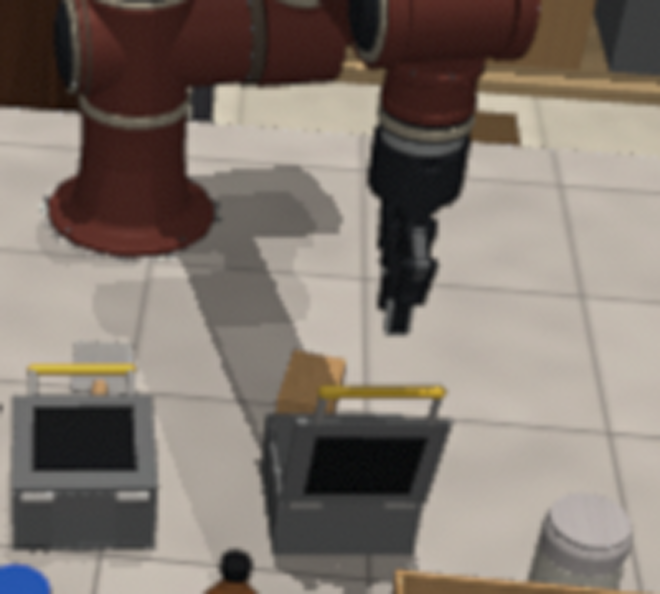

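carry_out(moves=[[[0, 0, -0.16, -0.62, 0.7, 0.1, -0.3], [0, 0, 0, -0.62, 0.7, 0.1, -0.3], [0, 0, 0, -0.62, 0.7, 0.1, -0.3], [0, 0, 0, -0.62, 0.7, 0.1, -0.3], [0, 0, 0, -0.62, 0.7, 0.2, -0.3], [0, 0, 0, -0.62, 0.7, 0.2, -0.3], [0, 0, 0, -0.62, 0.7, 0.2, -0.3], [0, 0, 0, -0.62, 0.7, 0.2, -0.3]]])

```text
time: 7.28
tool_pos: [0.4756, 0.0231, 0.2317]
tool_rot: [-0.0, 0.997, 0.073, -0.001]
contact_force: [0.0, -0.9, -0.7]
gripper_width: 0.352
```

carry_out(moves=[[[0, 0, 0, -0.62, 0.7, 0.2, -0.3], [0, 0, 0, 0, 0, 0.8, -0.3], [0, 0, 0, 0, 0, 0.8, -0.3], [0, 0, 0, 0, 0, 0.8, -0.3], [0, 0, 0, 0, 0, 0.5, -0.3], [0, 0, 0, 0, 0, 0, -0.3], [0, 0, 0, 0, 0, 0, -0.3]]])

```text
time: 7.87
tool_pos: [0.4555, -0.0069, 0.1077]
tool_rot: [-0.001, 0.997, 0.073, -0.002]
contact_force: [0.1, 0.5, 0.8]
gripper_width: 0.35
```

```bash
python3 - <<'E'
from h import *
go([.4605,-.006,.046],.1455)
f=snap('top','t6'); im=f['frame'][130:260,130:310,::-1]; cv2.imwrite('pics/t6c.png',cv2.resize(im,(792,572),interpolation=cv2.INTER_CUBIC))
E
```

```text
t 7.87 pos [ 0.4555 -0.0069  0.1077] yaw 0.1454 tilt 0.25 w 0.35 F [0.1 0.5 0.8]
turn units -0.0 shift units after turn [ 0.132 -0.003  1.543] | before turn [ 0.132 -0.003  1.543]
```

View pics/t6c.png

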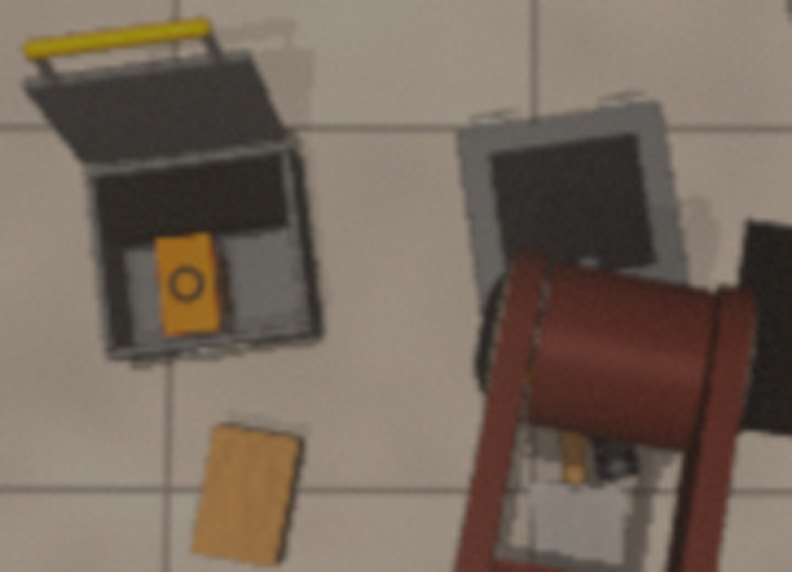

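Case A holds the orange cartridge, at crop (187,285), so the blue one should be in B. Now I'll open B's lid.

carry_out(moves=[[[0, 0, 0, 0.13, 0, 0, -0.3], [0, 0, 0, 0, 0, 0.5, -0.3], [0, 0, 0, 0, 0, 0.5, -0.3], [0, 0, 0, 0, 0, 0.5, -0.3], [0, 0, 0, 0, 0, 0, -0.3], [0, 0, 0, 0, 0, 0, -0.7], [0, 0, 0, 0, 0, 0, -1], [0, 0, 0, 0, 0, 0, -1]]])

```text
time: 8.58
tool_pos: [0.4581, -0.007, 0.0493]
tool_rot: [0.0, 0.997, 0.073, -0.006]
contact_force: [-15.3, -3.7, 2.0]
gripper_width: 0.112
```

carry_out(moves=[[[0, 0, 0, 0, 0, 0, -1], [0, 0, 0, 0, 0, 0, -1]]])

```text
time: 8.75
tool_pos: [0.4581, -0.007, 0.0493]
tool_rot: [0.0, 0.997, 0.073, -0.006]
contact_force: [-14.2, -2.7, 0.5]
gripper_width: 0.119
```

carry_out(moves=[[[0, 0, 0, 0.0, 0, -0.46, -1], [0, 0, 0, 0.1, 0, -0.45, -1], [0, 0, 0, 0.16, 0, -0.435, -1], [0, 0, 0, 0.205, 0, -0.415, -1], [0, 0, 0, 0.25, 0, -0.39, -1], [0, 0, 0, 0.29, 0, -0.36, -1], [0, 0, 0, 0.33, 0, -0.325, -1], [0, 0, 0, 0, 0, 0, -1]]])

```text
time: 9.42
tool_pos: [0.5181, 0.0017, 0.168]
tool_rot: [0.0, 0.997, 0.073, 0.003]
contact_force: [-4.6, 1.0, 4.6]
gripper_width: 0.115
```

carry_out(moves=[[[0, 0, 0, 0.36, 0, -0.29, -1], [0, 0, 0, 0.39, 0, -0.25, -1], [0, 0, 0, 0.415, 0, -0.205, -1], [0, 0, 0, 0.435, 0, -0.16, -1], [0, 0, 0, 0.45, 0, -0.11, -1], [0, 0, 0, 0.46, 0, -0.06, -1], [0, 0, 0, 0.46, 0, -0.01, -1], [0, 0, 0, 0.46, 0, 0.04, -1]]])

```text
time: 10.08
tool_pos: [0.6525, 0.0212, 0.2093]
tool_rot: [0.0, 0.997, 0.073, 0.002]
contact_force: [-4.1, 0.2, 3.7]
gripper_width: 0.109
```

carry_out(moves=[[[0, 0, 0, 0.45, 0, 0.09, -1], [0, 0, 0, 0, 0, 0, -0.5], [0, 0, 0, 0, 0, 0, -0.4], [0, 0, 0, 0, 0, 0, -0.4], [0, 0, 0, 0, 0, -0.5, -0.4], [0, 0, 0, 0, 0, -0.8, -0.4], [0, 0, 0, 0, 0, -0.8, -0.4], [0, 0, 0, 0, 0, 0, -0.4]]])

```text
time: 10.75
tool_pos: [0.671, 0.0234, 0.2948]
tool_rot: [0.001, 0.997, 0.073, 0.007]
contact_force: [0.2, -0.4, 2.6]
gripper_width: 0.299
```

carry_out(moves=[[[0, 0, 0, -0.7, 0.63, 0, 0], [0, 0, 0, -0.7, 0.63, 0, 0], [0, 0, 0, -0.7, 0.63, 0, 0], [0, 0, 0, -0.7, 0.63, 0, 0.3], [0, 0, 0, -0.7, 0.63, 0, 0.3], [0, 0, 0, -0.7, 0.63, 0, 0.3], [0, 0, 0, -0.7, 0.63, 0, 0.3], [0, 0, 1, 0, 0, 0, 0.3]]])

```text
time: 11.42
tool_pos: [0.4966, -0.1831, 0.2857]
tool_rot: [0.001, 1.0, 0.025, -0.0]
contact_force: [0.9, -0.3, -0.2]
gripper_width: 0.651
```

carry_out(moves=[[[0, 0, 1, 0, 0, 0, 0.3], [0, 0, 1, 0, 0, 0, 0.3], [0, 0, 1, 0, 0, 0, 0.3], [0, 0, 1, 0, 0, 0, 0.3], [0, 0, 1, 0, 0, 0, 0.3], [0, 0, 1, 0, 0, 0, 0.3], [0, 0, 1, 0, 0, 0, 0.3], [0, 0, 1, 0, 0, 0, 0.3]]])

```text
time: 12.08
tool_pos: [0.4997, -0.179, 0.2854]
tool_rot: [0.0, 0.949, -0.317, 0.0]
contact_force: [0.1, -0.3, -1.0]
gripper_width: 0.651
```

carry_out(moves=[[[0, 0, 1, 0, 0, 0, 0.3], [0, 0, 1, 0, 0, 0, 0.3], [0, 0, 1, 0, 0, 0, 0.3], [0, 0, 1, 0, 0, 0, 0.3], [0, 0, 1, 0, 0, 0, 0.3], [0, 0, 1, 0, 0, 0, 0.3], [0, 0, 1, 0, 0, 0, 0.3], [0, 0, 1, 0, 0, 0, 0.3]]])

```text
time: 12.75
tool_pos: [0.4997, -0.179, 0.2854]
tool_rot: [-0.0, 0.783, -0.622, 0.001]
contact_force: [-0.3, -0.2, -0.1]
gripper_width: 0.65
```

```bash
python3 - <<'E'
from h import *
go([.5,-.18,.29],-1.425)
f=snap('top','t7'); im=f['frame'][130:250,200:340,::-1]; cv2.imwrite('pics/t7c.png',cv2.resize(im,(700,600),interpolation=cv2.INTER_CUBIC))
f=snap('scene','s7');  cv2.imwrite('pics/s7c.png',cv2.resize(f['frame'][60:260,200:400,::-1],(600,600),interpolation=cv2.INTER_CUBIC))
E
```

```text
t 12.75 pos [ 0.4997 -0.179   0.2854] yaw -1.3427 tilt 0.06 w 0.65 F [-0.3 -0.2 -0.1]
turn units 0.94 shift units after turn [ 0.026 -0.004 -0.116] | before turn [ 0.026 -0.002 -0.116]
```

View pics/t7c.png

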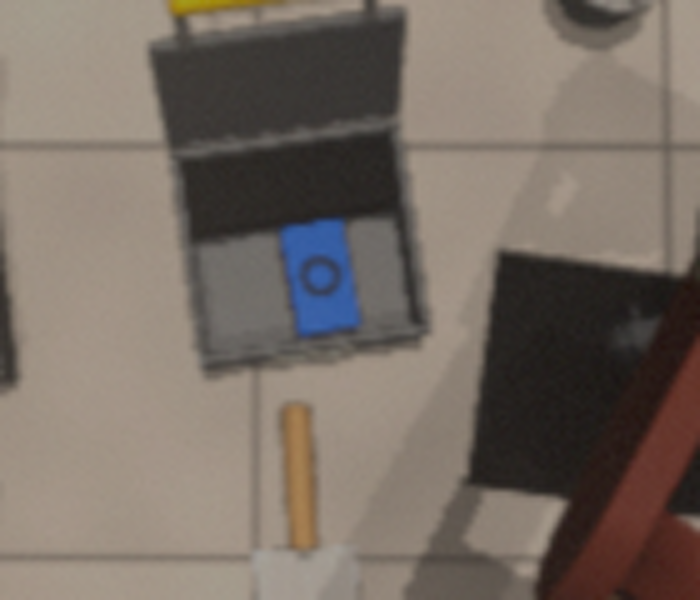

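View pics/s7c.png

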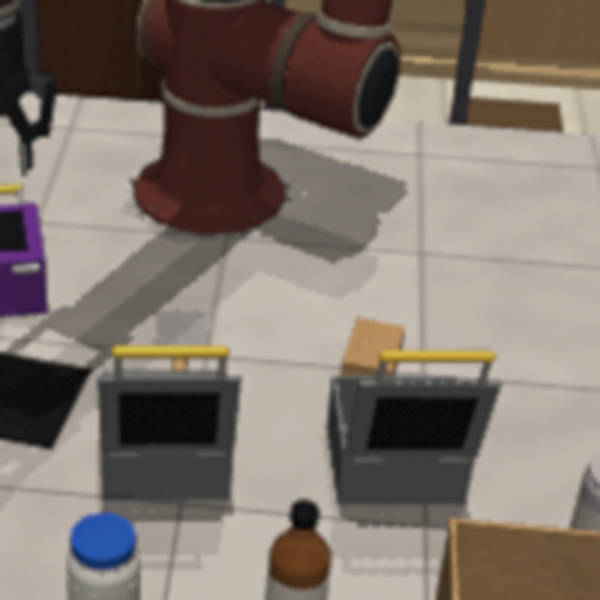

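Both lids are wide open. The blue cartridge is in B at top crop (320,275), with the circle on its cap visible. I'll measure it now.

```bash
python3 - <<'E'
from h import *
f=load('t7'); hsv=cv2.cvtColor(f['frame'],cv2.COLOR_RGB2HSV)
m=(hsv[...,0]>100)&(hsv[...,0]<125)&(hsv[...,1]>120); r=np.zeros_like(m); r[165:205,250:280]=1; m&=r
P=cloud(f); z=np.median(P[m][:,2]); print('z',z,m.sum())
v,u=np.nonzero(m); w=np.array([world(f,a,b,z=.066) for a,b in zip(u,v)])
rect=cv2.minAreaRect((w[:,:2]*1000).astype(np.float32)); print(rect, w.mean(0))
# case from bar/hinge for B
yaw=.1455; xa=np.array([np.cos(yaw),np.sin(yaw)]); b=np.array([.459,-.0065]); h=b+xa*.170; c=h-xa*.065; print('case c',c,'cart nominal',c-xa*.021)
E
```

```text
z 0.0657169311921999 255
((541.9036865234375, -3.5737228393554688), (66.0373764038086, 36.89273452758789), 9.386041641235352) [ 0.54208189 -0.00346068  0.066     ]
case c [0.56289052 0.00872365] cart nominal [0.54211242 0.00567892]
```

```bash
python3 - <<'E'
from h import *
go([.542,-.0036,.1],-1.416)
E
```

```text
t 12.85 pos [ 0.4998 -0.179   0.2854] yaw -1.3381 tilt 0.05 w 0.65 F [ 0.7  0.8 -0.1]
turn units 0.89 shift units after turn [-4.174 -1.716  4.633] | before turn [-4.027 -2.035  4.633]
```

carry_out(moves=[[[0, 0, 0.87, 0, 0, 0.4, 0.3], [0, 0, 0, -0.83, -0.34, 0.1, 0.3], [0, 0, 0, -0.83, -0.34, 0.2, 0.3], [0, 0, 0, -0.83, -0.34, 0.2, 0.3], [0, 0, 0, -0.83, -0.34, 0.2, 0.3], [0, 0, 0, -0.83, -0.34, 0.2, 0.3], [0, 0, 0, 0, 0, 0.8, 0.3], [0, 0, 0, 0, 0, 0.8, 0.3]]])

```text
time: 13.52
tool_pos: [0.5431, -0.0027, 0.1708]
tool_rot: [-0.002, 0.762, -0.647, 0.002]
contact_force: [0.2, -0.3, -0.8]
gripper_width: 0.653
```

carry_out(moves=[[[0, 0, 0, 0, 0, 0.8, 0.3], [0, 0, 0, 0, 0, 0.8, 0.3], [0, 0, 0, 0, 0, 0.1, 0.3], [0, 0, 0, 0, 0, 0, 0.3], [0, 0, 0, 0, 0, 0, 0.3]]])

```text
time: 13.93
tool_pos: [0.5424, -0.0048, 0.1028]
tool_rot: [-0.001, 0.761, -0.649, 0.001]
contact_force: [0.2, -0.3, 1.0]
gripper_width: 0.65
```

```bash
python3 - <<'E'
from h import *
go([.542,-.0036,.002],-1.416)
f=snap('scene','s8');  cv2.imwrite('pics/s8c.png',cv2.resize(f['frame'][90:230,200:340,::-1],(600,600),interpolation=cv2.INTER_CUBIC))
E
```

```text
t 13.93 pos [ 0.5424 -0.0048  0.1028] yaw -1.4132 tilt 0.11 w 0.65 F [ 0.2 -0.3  1. ]
turn units 0.03 shift units after turn [-0.033  0.01   2.52 ] | before turn [-0.033  0.01   2.52 ]
```

View pics/s8c.png

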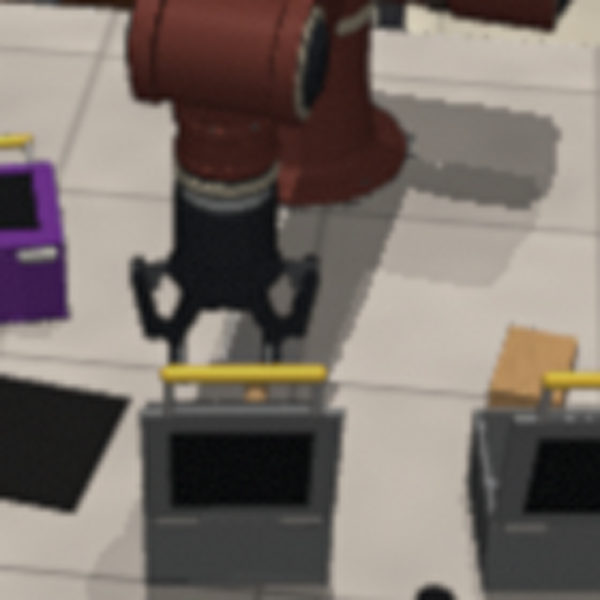

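```bash
python3 - <<'E'
from h import *
f=load('s8');P=cloud(f); tp=state()['tool_pos']; yaw=-1.4132
d=np.array([np.cos(yaw),np.sin(yaw)])
k=(P[...,:2]-tp[:2])@d; lat=(P[...,:2]-tp[:2])@np.array([-d[1],d[0]])
m=(abs(k)<.1)&(abs(lat)<.06)&(f['frame'].max(-1)<75)&(P[...,2]>.12)
for z in np.arange(.12,.26,.008):
    s=m&(P[...,2]>=z)&(P[...,2]<z+.008)
    if s.sum(): 
        kk=k[s]; print('above TCP',round(z-tp[2],3),s.sum(),'neg',kk[kk<0].min().round(3) if (kk<0).any() else None,'pos',kk[kk>0].max().round(3) if (kk>0).any() else None, 'inner', np.sort(np.abs(kk))[:2].round(3))
E
```

```text
above TCP 0.048 5 neg -0.042 pos 0.034 inner [0.034 0.036]
above TCP 0.056 14 neg -0.042 pos 0.037 inner [0.029 0.029]
above TCP 0.064 10 neg -0.041 pos 0.037 inner [0.029 0.03 ]
above TCP 0.072 38 neg -0.057 pos 0.055 inner [0.029 0.029]
above TCP 0.08 54 neg -0.06 pos 0.055 inner [0.026 0.028]
above TCP 0.088 39 neg -0.063 pos 0.058 inner [0.022 0.022]
above TCP 0.096 52 neg -0.062 pos 0.058 inner [0.001 0.006]
above TCP 0.104 59 neg -0.065 pos 0.061 inner [0. 0.]
above TCP 0.112 56 neg -0.065 pos 0.061 inner [0.    0.001]
above TCP 0.12 85 neg -0.068 pos 0.064 inner [0. 0.]
above TCP 0.128 124 neg -0.068 pos 0.064 inner [0. 0.]
above TCP 0.136 31 neg -0.043 pos 0.039 inner [0.015 0.015]
above TCP 0.144 10 neg -0.037 pos 0.036 inner [0.006 0.012]
above TCP 0.152 43 neg -0.036 pos 0.033 inner [0.001 0.002]
```

carry_out(moves=[[[0, 0, 0, -0.03, 0, 0.6, 0.25], [0, 0, 0, 0, 0, 0.6, 0.25], [0, 0, 0, 0, 0, 0.5, 0.25], [0, 0, 0, 0, 0, 0.4, 0.25], [0, 0, 0, 0, 0, 0.27, 0.25], [0, 0, 0, 0, 0, 0, 0.25]]])

```text
time: 14.48
tool_pos: [0.5414, -0.0035, 0.0061]
tool_rot: [0.0, 0.76, -0.65, -0.0]
contact_force: [-0.3, -0.0, -1.1]
gripper_width: 0.624
```

carry_out(moves=[[[0, 0, 0, 0, 0, 0, 0], [0, 0, 0, 0, 0, 0, -0.5], [0, 0, 0, 0, 0, 0, -1], [0, 0, 0, 0, 0, 0, -1], [0, 0, 0, 0, 0, 0, -1]]])

```text
time: 14.9
tool_pos: [0.5433, -0.0037, 0.0086]
tool_rot: [-0.001, 0.76, -0.65, 0.002]
contact_force: [-0.0, -0.1, 6.4]
gripper_width: 0.434
```

carry_out(moves=[[[0, 0, 0, 0, 0, -0.2, -1], [0, 0, 0, 0, 0, -0.4, -1], [0, 0, 0, 0, 0, -0.5, -1], [0, 0, 0, 0, 0, -0.5, -1], [0, 0, 0, 0, 0, -0.5, -1], [0, 0, 0, 0, 0, -0.5, -1], [0, 0, 0, 0, 0, -0.5, -1], [0, 0, 0, 0, 0, -0.3, -1]]])

```text
time: 15.57
tool_pos: [0.5419, -0.0034, 0.1446]
tool_rot: [-0.001, 0.76, -0.65, 0.001]
contact_force: [1.0, -0.6, -2.2]
gripper_width: 0.435
```

```bash
python3 - <<'E'
from h import *
go([.4798,-.1826,.06],-.29-np.pi/2)
f=snap('scene','s9');  cv2.imwrite('pics/s9c.png',cv2.resize(f['frame'][70:230,180:340,::-1],(600,600),interpolation=cv2.INTER_CUBIC))
# channel refine: top view, wall tops at z .119
for tag in('top0','t7'):
    f=load(tag);P=cloud(f); reg=np.zeros(P.shape[:2],bool); reg[130:240,365:430]=True
    pp=P[reg&(P[...,2]>.112)&(P[...,2]<.125)]
    r=cv2.minAreaRect((pp[:,:2]*1000).astype(np.float32)); print(tag,r)
    q=P[reg&(abs(P[...,2]-.055)<.004)]; 
    from numpy.linalg import svd
    # keep floor strip vs white ledge: print color split
    br=f['frame'][reg&(abs(P[...,2]-.055)<.004)].astype(int)
    a=np.radians(-16.5); c=np.array([.551,-.405]); X=np.c_[np.cos(a),np.sin(a)].T
    l=(q[:,:2]-c)@np.array([np.cos(a),np.sin(a)]); w=(q[:,:2]-c)@np.array([-np.sin(a),np.cos(a)])
    print(np.histogram(w,bins=np.arange(-.06,.1,.005)))
E
```

```text
t 15.57 pos [ 0.5419 -0.0034  0.1446] yaw -1.4139 tilt 0.11 w 0.435 F [ 1.  -0.6 -2.2]
turn units 5.12 shift units after turn [4.737 0.211 2.117] | before turn [4.182 2.239 2.113]
top0 ((550.8843994140625, -405.9706115722656), (61.51680374145508, 227.4339599609375), 73.12140655517578)
(array([  0,   0,   0,   0,   0,   0,  96, 116, 112, 110, 112, 119,  78,
         3,   2,   0,   0,  67,   1,   0,   0,   0,   0,   0,   0,   0,
         0,   0,   0,   0,   0]), array([-6.00000000e-02, -5.50000000e-02, -5.00000000e-02, -4.50000000e-02,
       -4.00000000e-02, -3.50000000e-02, -3.00000000e-02, -2.50000000e-02,
       -2.00000000e-02, -1.50000000e-02, -1.00000000e-02, -5.00000000e-03,
       -2.77555756e-17,  5.00000000e-03,  1.00000000e-02,  1.50000000e-02,
        2.00000000e-02,  2.50000000e-02,  3.00000000e-02,  3.50000000e-02,
        4.00000000e-02,  4.50000000e-02,  5.00000000e-02,  5.50000000e-02,
        6.00000000e-02,  6.50000000e-02,  7.00000000e-02,  7.50000000e-02,
        8.00000000e-02,  8.50000000e-02,  9.00000000e-02,  9.50000000e-02]))
t7 ((553.0709228515625, -406.20330810546875), (59.4138298034668, 221.06411743164062), 72.85497283935547)
(array([ 0,  0,  0,  0,  0,  0, 25, 28, 28, 28, 27, 28, 16,  0,  1,  1,  0,
       24,  0,  0,  0,  0,  0,  0,  0,  0,  0,  0,  0,  0,  0]), array([-6.00000000e-02, -5.50000000e-02, -5.00000000e-02, -4.50000000e-02,
       -4.00000000e-02, -3.50000000e-02, -3.00000000e-02, -2.50000000e-02,
       -2.00000000e-02, -1.50000000e-02, -1.00000000e-02, -5.00000000e-03,
       -2.77555756e-17,  5.00000000e-03,  1.00000000e-02,  1.50000000e-02,
        2.00000000e-02,  2.50000000e-02,  3.00000000e-02,  3.50000000e-02,
        4.00000000e-02,  4.50000000e-02,  5.00000000e-02,  5.50000000e-02,
        6.00000000e-02,  6.50000000e-02,  7.00000000e-02,  7.50000000e-02,
        8.00000000e-02,  8.50000000e-02,  9.00000000e-02,  9.50000000e-02]))
```

View pics/s9c.png

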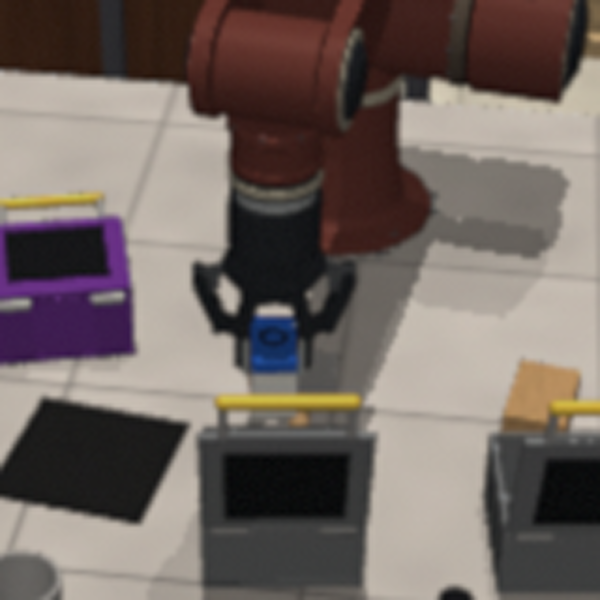

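carry_out(moves=[[[0, 0, 0.85, 0, 0, 0, -1], [0, 0, 0.85, 0, 0, 0, -1], [0, 0, 0.85, 0, 0, 0, -1], [0, 0, 0.85, 0, 0, 0, -1], [0, 0, 0.85, 0, 0, 0, -1], [0, 0, 0.87, 0, 0, 0, -1], [0, 0, 0, 0.4, 0.02, 0, -1], [0, 0, 0, 0.7, 0.03, 0, -1]]])

```text
time: 16.28
tool_pos: [0.5264, -0.0435, 0.1408]
tool_rot: [-0.0, -0.599, 0.801, 0.001]
contact_force: [1.1, -1.1, -2.0]
gripper_width: 0.434
```

carry_out(moves=[[[0, 0, 0, 0.8, 0.035, 0, -1], [0, 0, 0, 0.8, 0.035, 0, -1], [0, 0, 0, 0.8, 0.035, 0, -1], [0, 0, 0, 0.7, 0.03, 0.2, -1], [0, 0, 0, 0.5, 0.025, 0.5, -1], [0, 0, 0, 0, 0, 0.6, -1], [0, 0, 0, 0, 0, 0.7, -1], [0, 0, 0, 0, 0, 0.1, -1]]])

```text
time: 16.95
tool_pos: [0.4749, -0.1792, 0.0519]
tool_rot: [-0.002, -0.597, 0.802, 0.005]
contact_force: [-1.5, 1.3, -3.9]
gripper_width: 0.439
```

carry_out(moves=[[[0, 0, 0, 0, 0, 0, -1], [0, 0, 0, 0, 0, 0, -1]]])

```text
time: 17.12
tool_pos: [0.4797, -0.1809, 0.0585]
tool_rot: [-0.0, -0.598, 0.802, 0.0]
contact_force: [-0.3, -0.5, -2.0]
gripper_width: 0.437
```

```bash
python3 - <<'E'
from h import *
go([.4798,-.1826,.0075],-.292-np.pi/2)
f=snap('scene','s10');  cv2.imwrite('pics/s10c.png',cv2.resize(f['frame'][90:230,140:300,::-1],(640,560),interpolation=cv2.INTER_CUBIC))
P=cloud(f); hsv=cv2.cvtColor(f['frame'],cv2.COLOR_RGB2HSV)
m=(hsv[...,0]>100)&(hsv[...,0]<125)&(hsv[...,1]>120); r=np.zeros_like(m); r[90:220,140:300]=1
w=P[m&r]; print(len(w),np.percentile(w[:,2],[50,95]),w.mean(0))
E
```

```text
t 17.12 pos [ 0.4797 -0.1809  0.0585] yaw -1.8604 tilt 0.03 w 0.437 F [-0.3 -0.5 -2. ]
turn units 0.03 shift units after turn [ 0.04  -0.014  1.275] | before turn [ 0.04  -0.014  1.275]
124 [0.11799665 0.12434071] [ 0.50059259 -0.18139644  0.12610537]
```

View pics/s10c.png

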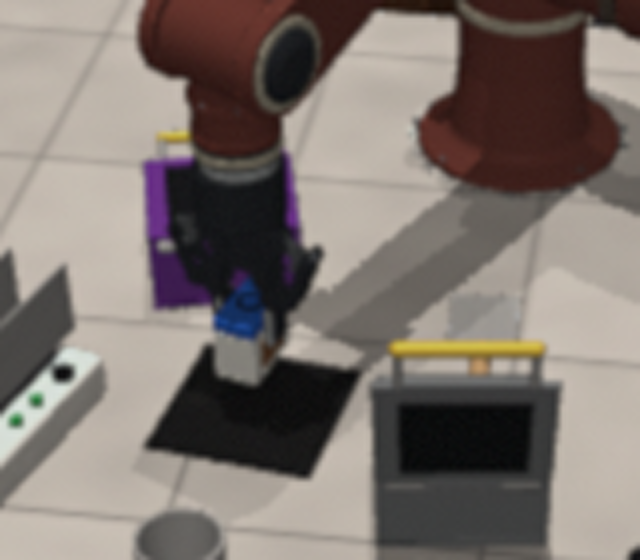

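carry_out(moves=[[[0, 0, 0, 0.03, -0.01, 0.5, -1], [0, 0, 0, 0, 0, 0.5, -1], [0, 0, 0, 0, 0, 0.2, -1], [0, 0, 0, 0, 0, 0, -1], [0, 0, 0, 0, 0, 0, -1]]])

```text
time: 17.58
tool_pos: [0.4804, -0.1825, 0.0114]
tool_rot: [0.0, -0.598, 0.802, -0.0]
contact_force: [0.1, -0.7, -2.4]
gripper_width: 0.439
```

carry_out(moves=[[[0, 0, 0, 0, 0, 0.03, -1], [0, 0, 0, 0, 0, 0.03, -1], [0, 0, 0, 0, 0, 0, -1], [0, 0, 0, 0, 0, 0, -1]]])

```text
time: 17.92
tool_pos: [0.4802, -0.1826, 0.0087]
tool_rot: [0.0, -0.598, 0.802, -0.001]
contact_force: [-0.2, 1.0, -3.3]
gripper_width: 0.436
```

carry_out(moves=[[[0, 0, 0, 0, 0, 0.03, -1], [0, 0, 0, 0, 0, 0.02, -1], [0, 0, 0, 0, 0, 0, -1], [0, 0, 0, 0, 0, 0, -1]]])

```text
time: 18.25
tool_pos: [0.48, -0.1826, 0.0066]
tool_rot: [0.0, -0.598, 0.802, -0.0]
contact_force: [-1.3, 0.2, 3.1]
gripper_width: 0.435
```

carry_out(moves=[[[0, 0, 0, 0, 0, 0, -0.1], [0, 0, 0, 0, 0, 0, 0.2], [0, 0, 0, 0, 0, 0, 0.4], [0, 0, 0, 0, 0, 0, 0.4], [0, 0, 0, 0, 0, -0.3, 0.4], [0, 0, 0, 0, 0, -0.7, 0.4], [0, 0, 0, 0, 0, -0.9, 0.4], [0, 0, 0, 0, 0, -0.9, 0.4]]])

```text
time: 18.92
tool_pos: [0.479, -0.182, 0.1192]
tool_rot: [-0.0, -0.598, 0.802, 0.001]
contact_force: [0.5, -0.8, -0.8]
gripper_width: 0.703
```

carry_out(moves=[[[0, 0, -1, 0, 0, -0.8, 1], [0, 0, -1, 0, 0, -0.8, 1], [0, 0, -1, 0, 0, 0, 1], [0, 0, -1, 0, 0, 0, 1], [0, 0, -1, 0, 0, 0, 1], [0, 0, -1, 0, 0, 0, 1], [0, 0, -1, 0, 0, 0, 1], [0, 0, -1, 0, 0, 0, 1]]])

```text
time: 19.58
tool_pos: [0.4799, -0.1824, 0.1831]
tool_rot: [-0.0, 0.837, -0.547, 0.001]
contact_force: [0.3, 0.3, -0.0]
gripper_width: 0.999
```

carry_out(moves=[[[0, 0, -1, 0, 0, 0, 1], [0, 0, -1, 0, 0, 0, 1], [0, 0, -1, 0, 0, 0, 1], [0, 0, -1, 0, 0, 0, 1], [0, 0, -1, 0, 0, 0, 1], [0, 0, -1, 0, 0, 0, 1], [0, 0, -1, 0, 0, 0, 1], [0, 0, -1, 0, 0, 0, 1]]])

```text
time: 20.25
tool_pos: [0.4798, -0.1824, 0.183]
tool_rot: [0.0, 0.974, -0.228, 0.0]
contact_force: [0.9, 0.5, -0.1]
gripper_width: 1.001
```

carry_out(moves=[[[0, 0, -1, 0, 0, 0, 1], [0, 0, -1, 0, 0, 0, 1], [0, 0, 0, 0, 0, 0, 1]]])

```text
time: 20.5
tool_pos: [0.4799, -0.1824, 0.183]
tool_rot: [0.0, 0.99, -0.144, 0.0]
contact_force: [-0.2, 0.7, 0.4]
gripper_width: 0.997
```

```bash
python3 - <<'E'
from h import *
go([.4800,-.1826,.01],-.292)
f=snap('scene','s11');  cv2.imwrite('pics/s11c.png',cv2.resize(f['frame'][90:230,100:260,::-1],(640,560),interpolation=cv2.INTER_CUBIC))
g=snap('top','t11');  cv2.imwrite('pics/t11c.png',cv2.resize(g['frame'][130:250,290:430,::-1],(700,600),interpolation=cv2.INTER_CUBIC))
for f in(f,g):
    P=cloud(f); hsv=cv2.cvtColor(f['frame'],cv2.COLOR_RGB2HSV)
    m=(hsv[...,0]>100)&(hsv[...,0]<125)&(hsv[...,1]>120)&(abs(P[...,0]-.48)<.08)&(abs(P[...,1]+.18)<.08)&(P[...,2]>.03)
    v,u=np.nonzero(m&(P[...,2]>.058)); print(m.sum(),len(u),np.percentile(P[m][:,2],[50,95]))
    if len(u)>10:
        w=np.array([world(f,a,b,z=.064) for a,b in zip(u,v)]); print(cv2.minAreaRect((w[:,:2]*1000).astype(np.float32)),w.mean(0))
E
```

```text
t 20.5 pos [ 0.4799 -0.1824  0.183 ] yaw -0.2886 tilt 0.06 w 0.997 F [-0.2  0.7  0.4]
turn units 0.04 shift units after turn [-0.000e+00  2.000e-03  4.324e+00] | before turn [-0.000e+00  2.000e-03  4.324e+00]
148 136 [0.06522531 0.06933638]
((483.612548828125, -182.0027618408203), (38.91815948486328, 69.09420776367188), 74.51543426513672) [ 0.48402462 -0.18144702  0.064     ]
119 113 [0.06365294 0.06765105]
((481.73834228515625, -174.681396484375), (22.419113159179688, 64.41371154785156), 73.58135223388672) [ 0.48682066 -0.1740185   0.064     ]
```

View pics/s11c.png

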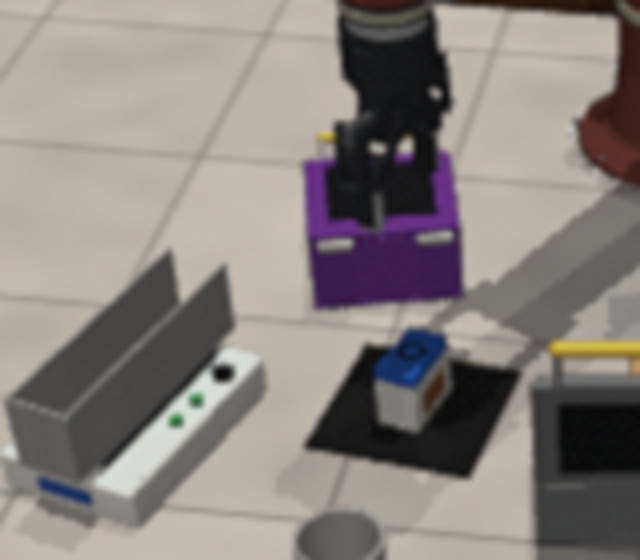

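View pics/t11c.png

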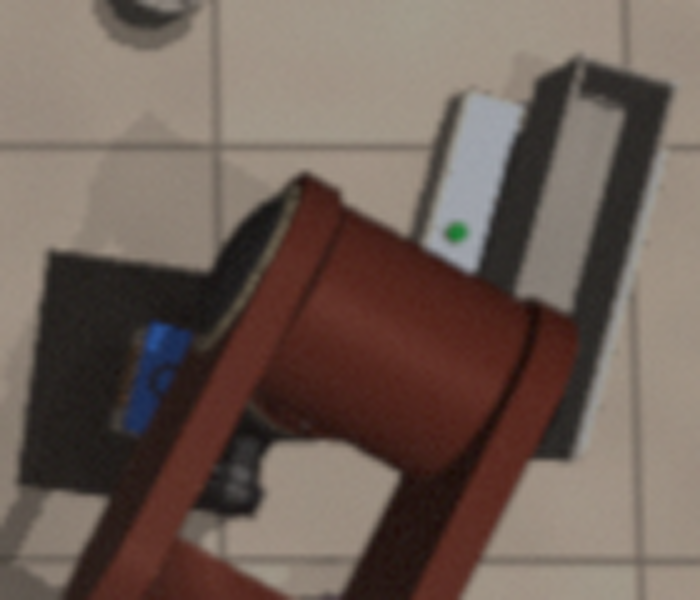

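```bash
python3 - <<'E'
from h import *
from scipy.ndimage import map_coordinates
def prof(tag,z,a,ws,ls,c=np.array([.551,-.405])):
    f=load(tag); g=f['frame'].astype(float).mean(-1); T=np.linalg.inv(f['world_from_camera'])
    d=np.array([np.cos(a),np.sin(a)]); n=np.array([-np.sin(a),np.cos(a)])
    L,W=np.meshgrid(ls,ws); X=np.stack([c[0]+L*d[0]+W*n[0],c[1]+L*d[1]+W*n[1],np.full(L.shape,z)],-1)
    q=(X@T[:3,:3].T+T[:3,3])@f['K'].T; uv=q[...,:2]/q[...,2:]
    return map_coordinates(g,[uv[...,1],uv[...,0]],order=1)
ls=np.linspace(-.09,.09,60); ws=np.arange(-.05,.06,.002)
# best angle: maximise sharpness at floor
for z in(.055,.119):
    best=max((np.abs(np.diff(prof('top0',z,np.radians(a),ws,ls).mean(1))).max(),a) for a in np.arange(-20,-13,.25)); print(z,best)
a=np.radians(-16.6)
p55=prof('top0',.055,a,ws,ls).mean(1); p119=prof('top0',.119,a,ws,ls).mean(1); s119=prof('scene0',.119,a,ws,ls).mean(1)
for w,x,y,s in zip(ws,p55,p119,s119): print(round(w*1000),x.round(0),y.round(0),s.round(0))
n=np.array([-np.sin(a),np.cos(a)]); print('n.c',n@[.551,-.405])
f=load('scene0'); cv2.imwrite('pics/f0.png',cv2.resize(f['frame'][145:230,90:190,::-1],(700,595),interpolation=cv2.INTER_CUBIC))
E
```

```text
0.055 (np.float64(33.303961029857746), np.float64(-17.0))
0.119 (np.float64(33.635597525250105), np.float64(-17.0))
-50 78.0 124.0 169.0
-48 53.0 124.0 169.0
-46 40.0 124.0 169.0
-44 37.0 124.0 169.0
-42 37.0 124.0 168.0
-40 36.0 124.0 168.0
-38 36.0 124.0 167.0
-36 37.0 124.0 164.0
-34 37.0 126.0 159.0
-32 38.0 129.0 148.0
-30 43.0 125.0 130.0
-28 60.0 108.0 110.0
-26 83.0 81.0 90.0
-24 101.0 54.0 76.0
-22 110.0 40.0 69.0
-20 113.0 37.0 67.0
-18 114.0 37.0 67.0
-16 114.0 36.0 67.0
-14 114.0 36.0 67.0
-12 114.0 37.0 67.0
-10 114.0 37.0 67.0
-8 114.0 39.0 67.0
-6 114.0 49.0 68.0
-4 115.0 71.0 70.0
-2 114.0 94.0 71.0
0 114.0 107.0 73.0
2 113.0 111.0 74.0
4 110.0 112.0 76.0
6 98.0 112.0 78.0
8 78.0 112.0 79.0
10 55.0 113.0 81.0
12 42.0 113.0 82.0
14 38.0 113.0 84.0
16 37.0 113.0 86.0
18 37.0 113.0 90.0
20 37.0 113.0 97.0
22 38.0 112.0 104.0
24 37.0 111.0 107.0
26 38.0 106.0 102.0
28 39.0 90.0 91.0
30 44.0 66.0 80.0
32 64.0 46.0 72.0
34 97.0 39.0 68.0
36 125.0 37.0 67.0
38 140.0 37.0 67.0
40 143.0 37.0 67.0
42 141.0 37.0 67.0
44 136.0 37.0 67.0
46 131.0 38.0 68.0
48 127.0 41.0 69.0
50 124.0 49.0 70.0
52 124.0 71.0 72.0
54 125.0 105.0 73.0
56 129.0 129.0 75.0
58 134.0 140.0 77.0
n.c -0.23070635221823854
```

View pics/f0.png

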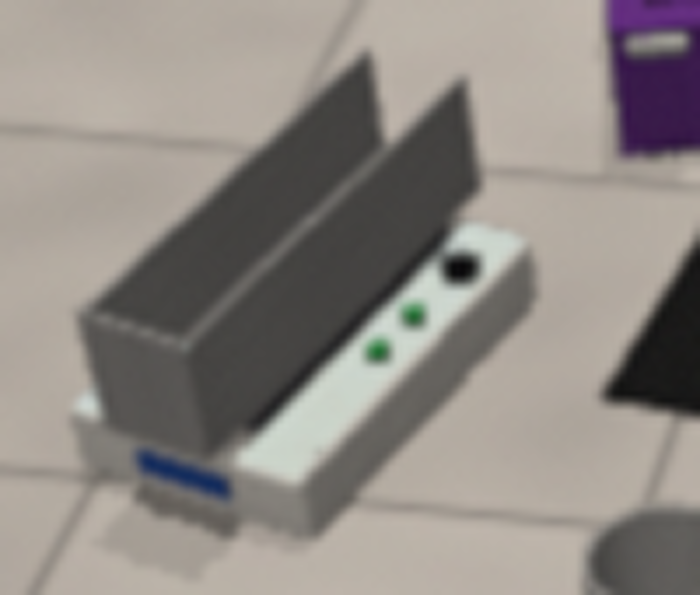

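carry_out(moves=[[[0, 0, 0.05, 0.05, 0, 0.5, 1], [0, 0, 0, 0, 0, 0.8, 1], [0, 0, 0, 0, 0, 0.8, 1], [0, 0, 0, 0, 0, 0.8, 1], [0, 0, 0, 0, 0, 0.6, 1], [0, 0, 0, 0, 0, 0.6, 1], [0, 0, 0, 0, 0, 0.45, 1], [0, 0, 0, 0, 0, 0, 1]]])

```text
time: 21.27
tool_pos: [0.4784, -0.1812, -0.0042]
tool_rot: [-0.001, 0.989, -0.148, -0.004]
contact_force: [-1.4, 0.1, -0.7]
gripper_width: 0.995
```

carry_out(moves=[[[0, 0, 0, 0, 0, 0, 0.8], [0, 0, 0, 0, 0, 0, 0.5], [0, 0, 0, 0, 0, 0, 0], [0, 0, 0, 0, 0, 0, -1], [0, 0, 0, 0, 0, 0, -1], [0, 0, 0, 0, 0, 0, -1]]])

```text
time: 21.77
tool_pos: [0.4831, -0.1837, 0.0018]
tool_rot: [0.001, 0.989, -0.147, 0.002]
contact_force: [-0.8, 0.5, 5.7]
gripper_width: 0.761
```

```bash
python3 - <<'E'
from h import *
go([.4800,-.1826,.0],-.293)
f=snap('scene','s12');  cv2.imwrite('pics/s12c.png',cv2.resize(f['frame'][90:230,100:260,::-1],(640,560),interpolation=cv2.INTER_CUBIC))
E
```

```text
t 21.77 pos [ 0.4831 -0.1837  0.0018] yaw -0.2945 tilt 0.19 w 0.761 F [-0.8  0.5  5.7]
turn units -0.02 shift units after turn [-0.082 -0.005  0.046] | before turn [-0.082 -0.005  0.046]
```

View pics/s12c.png

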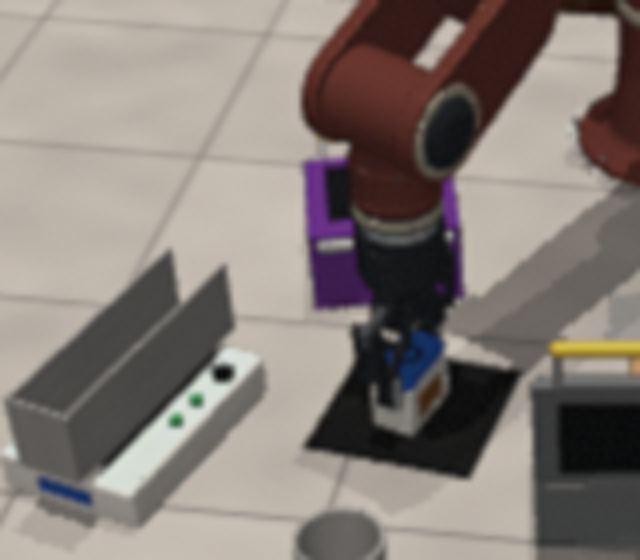

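carry_out(moves=[[[0, 0, 0, 0, 0, -0.2, -1], [0, 0, 0, 0, 0, -0.5, -1], [0, 0, 0, 0, 0, -0.7, -1], [0, 0, 0, 0, 0, -0.8, -1], [0, 0, 0, 0, 0, -0.8, -1], [0, 0, 0, 0, 0, -0.8, -1], [0, 0, 0, 0, 0, -0.6, -1], [0, 0, 0, 0, 0, 0, -1]]])

```text
time: 22.48
tool_pos: [0.4845, -0.1845, 0.1827]
tool_rot: [0.002, 0.989, -0.147, 0.005]
contact_force: [1.2, -0.7, -1.2]
gripper_width: 0.761
```

```bash
python3 - <<'E'
from h import *
go([.5490,-.4055,.175],-.293)
E
```

```text
t 22.48 pos [ 0.4845 -0.1845  0.1827] yaw -0.2944 tilt 0.62 w 0.761 F [ 1.2 -0.7 -1.2]
turn units -0.02 shift units after turn [3.137 4.824 0.235] | before turn [3.144 4.819 0.235]
```

carry_out(moves=[[[0, 0, 0, 0.25, 0.39, 0, -1], [0, 0, 0, 0.45, 0.69, 0, -1], [0, 0, 0, 0.55, 0.84, 0, -1], [0, 0, 0, 0.55, 0.84, 0, -1], [0, 0, 0, 0.55, 0.84, 0, -1], [0, 0, 0, 0.45, 0.69, 0, -1], [0, 0, 0, 0.34, 0.53, 0, -1], [0, 0, 0, 0, 0, 0, -1]]])

```text
time: 23.15
tool_pos: [0.5451, -0.4077, 0.1727]
tool_rot: [-0.0, 0.989, -0.148, -0.001]
contact_force: [-0.8, 0.9, -2.8]
gripper_width: 0.764
```

carry_out(moves=[[[0, 0, 0, 0, 0, 0.2, -1], [0, 0, 0, 0, 0, 0, -1], [0, 0, 0, 0, 0, 0, -1]]])

```text
time: 23.4
tool_pos: [0.5449, -0.4019, 0.1654]
tool_rot: [-0.001, 0.989, -0.146, -0.002]
contact_force: [-0.4, -0.5, -1.9]
gripper_width: 0.762
```

```bash
python3 - <<'E'
from h import *
go([.5490,-.4055,.06],-.293)
f=snap('scene','s13');  cv2.imwrite('pics/s13c.png',cv2.resize(f['frame'][110:230,80:200,::-1],(600,600),interpolation=cv2.INTER_CUBIC))
g=snap('top','t13');  cv2.imwrite('pics/t13c.png',cv2.resize(g['frame'][120:240,330:450,::-1],(600,600),interpolation=cv2.INTER_CUBIC))
E
```

```text
t 23.4 pos [ 0.5449 -0.4019  0.1654] yaw -0.2935 tilt 0.25 w 0.762 F [-0.4 -0.5 -1.9]
turn units -0.01 shift units after turn [0.134 0.062 2.635] | before turn [0.134 0.061 2.635]
```

View pics/s13c.png

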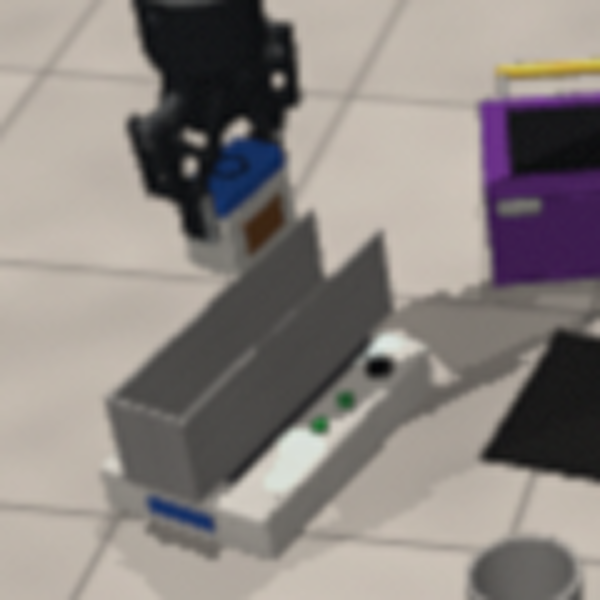

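View pics/t13c.png

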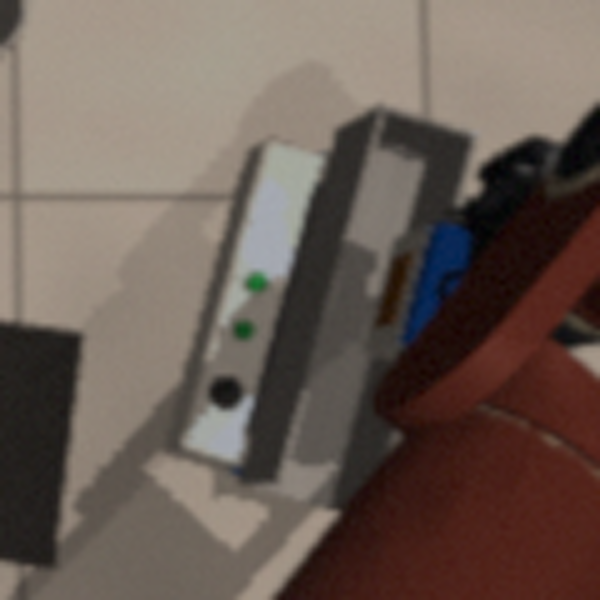

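```bash
python3 - <<'E'
from h import *
a=-.2935; d=np.array([np.cos(a),np.sin(a)]); n=np.array([-np.sin(a),np.cos(a)]); tp=state()['tool_pos']; print(tp,n@tp[:2],d@tp[:2])
for tag in('s13','t13'):
    f=load(tag);P=cloud(f);hsv=cv2.cvtColor(f['frame'],cv2.COLOR_RGB2HSV)
    m=(hsv[...,0]>100)&(hsv[...,0]<125)&(hsv[...,1]>120)&(P[...,2]>.17)&(P[...,2]<.25)&(abs(P[...,1]+.4)<.08)
    p=P[m]; v,u=np.nonzero(m)
    print(tag,len(p),'z',np.percentile(p[:,2],[5,50,95]).round(4))
    zt=.226
    w=np.array([world(f,x,y,z=zt) for x,y in zip(u,v)])
    W=(w[:,:2]@n); print(' cap W at top plane',np.percentile(W,[1,50,99]).round(4),'L',np.percentile(w[:,:2]@d,[1,99]).round(4))
    # +n side face: points with z .17-.222
    q=p[(p[:,2]<.222)]; 
    print(' depthpts W max',np.percentile(p[:,:2]@n,[2,50,98]).round(4))
    # white side face
    ok=(P[...,2]>.175)&(P[...,2]<.21)&(abs(P[...,1]+.4)<.06)&(abs(P[...,0]-.545)<.06)&(f['frame'].max(-1)>110)
    q=P[ok]; print(' side',len(q),np.percentile(q[:,:2]@n,[10,50,90]).round(4) if len(q) else '')
E
```

```text
[ 0.54566904 -0.40251896  0.16731878] -0.22744170522040835 0.6387851662555483
s13 144 z [0.2206 0.2288 0.2328]
 cap W at top plane [-0.2434 -0.2207 -0.2031] L [0.6008 0.6755]
 depthpts W max [-0.2388 -0.2164 -0.2069]
 side 65 [-0.2395 -0.2175 -0.2091]
t13 155 z [0.221  0.2281 0.2314]
 cap W at top plane [-0.2275 -0.2149 -0.2068] L [0.6098 0.6718]
 depthpts W max [-0.2265 -0.2141 -0.2085]
 side 0
```

```bash
python3 - <<'E'
from h import *
a=-.2935; d=np.array([np.cos(a),np.sin(a)]); n=np.array([-np.sin(a),np.cos(a)])
f=load('scene0')
for nm,(x,y) in dict(endL=(78,316),endR=(190,347),nearL=(369,50),nearR=(465,75)).items():
    p=world(f,90+(x+.5)/7-.5,145+(y+.5)/7-.5,z=.119); print(nm,p.round(4),'W',(n@p[:2]).round(4),'L',(d@p[:2]).round(4))
# crop larger of t0 feeder
g=load('top0'); cv2.imwrite('pics/f1.png',cv2.resize(g['frame'][135:230,365:430,::-1],(520,760)[:2] if 0 else (520,600),interpolation=cv2.INTER_CUBIC)); 
E
```

```text
endL [ 0.6493 -0.4641  0.119 ] W -0.2564 L 0.7558
endR [ 0.6631 -0.408   0.119 ] W -0.1987 L 0.7528
nearL [ 0.4328 -0.3989  0.119 ] W -0.2566 L 0.5297
nearR [ 0.4466 -0.3466  0.119 ] W -0.2025 L 0.5277
```

View pics/f1.png

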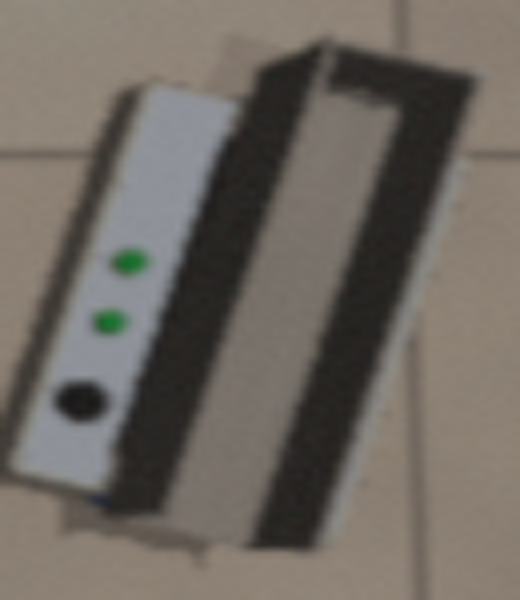

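carry_out(moves=[[[0, 0, 0, 0.06, 0.08, 0.2, -1], [0, 0, 0, 0, 0, 0.4, -1], [0, 0, 0, 0, 0, 0.4, -1], [0, 0, 0, 0, 0, 0.1, -1], [0, 0, 0, 0, 0, 0, -1], [0, 0, 0, 0, 0, 0, -1]]])

```text
time: 24.0
tool_pos: [0.5474, -0.4076, 0.1241]
tool_rot: [0.0, 0.989, -0.147, 0.0]
contact_force: [-0.2, -0.4, -2.9]
gripper_width: 0.76
```

```bash
python3 - <<'E'
from h import *
a=-.2935; d=np.array([np.cos(a),np.sin(a)]); n=np.array([-np.sin(a),np.cos(a)])
go([.5490,-.4055,.06],-.293)
tp=state()['tool_pos'];print('W',n@tp[:2],'L',d@tp[:2])
f=snap('scene','s14');  cv2.imwrite('pics/s14c.png',cv2.resize(f['frame'][130:210,90:190,::-1],(750,600),interpolation=cv2.INTER_CUBIC))
g=snap('top','t14');  cv2.imwrite('pics/t14c.png',cv2.resize(g['frame'][120:240,330:450,::-1],(600,600),interpolation=cv2.INTER_CUBIC))
E
```

```text
t 24.0 pos [ 0.5474 -0.4076  0.1241] yaw -0.2941 tilt 0.0 w 0.76 F [-0.2 -0.4 -2.9]
turn units -0.01 shift units after turn [ 0.023 -0.061  1.603] | before turn [ 0.023 -0.061  1.603]
W -0.23176307105412094 L 0.6419156478095093
```

View pics/s14c.png

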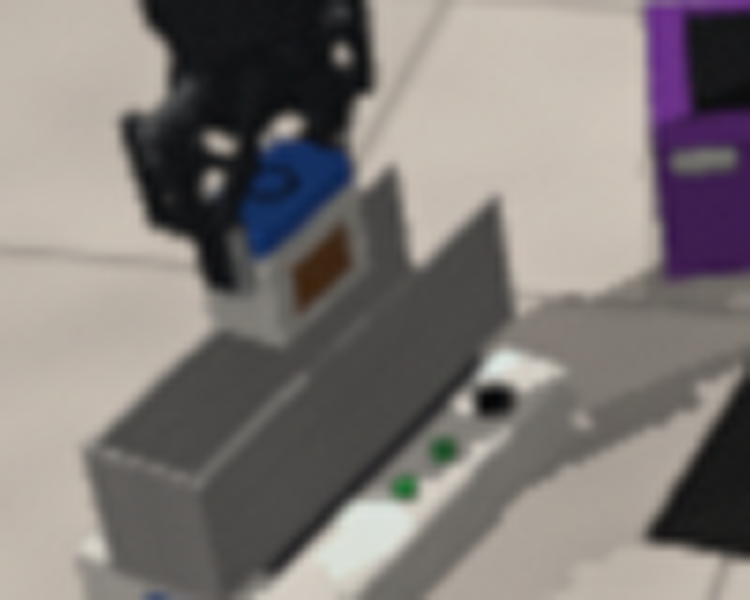

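View pics/t14c.png

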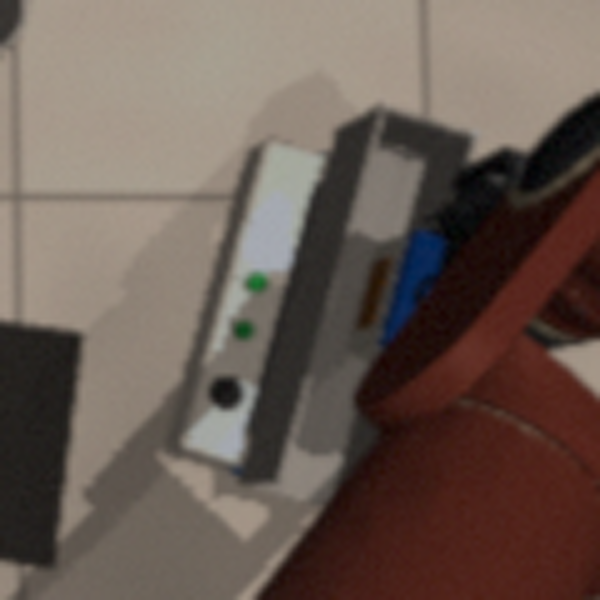

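carry_out(moves=[[[0, 0, 0, 0, 0, 0.15, -1], [0, 0, 0, 0, 0, 0.15, -1], [0, 0, 0, 0, 0, 0.15, -1], [0, 0, 0, 0, 0, 0.15, -1], [0, 0, 0, 0, 0, 0.1, -1], [0, 0, 0, 0, 0, 0, -1]]])

```text
time: 24.6
tool_pos: [0.5465, -0.4069, 0.0939]
tool_rot: [-0.001, 0.989, -0.147, -0.001]
contact_force: [-0.4, 0.6, -2.9]
gripper_width: 0.765
```

```bash
python3 - <<'E'
from h import *
a=-.2935; d=np.array([np.cos(a),np.sin(a)]); n=np.array([-np.sin(a),np.cos(a)])
go([.5490,-.4055,.055],-.293)
tp=state()['tool_pos'];print('W',n@tp[:2],'L',d@tp[:2])
f=snap('scene','s15');  cv2.imwrite('pics/s15c.png',cv2.resize(f['frame'][130:210,90:190,::-1],(750,600),interpolation=cv2.INTER_CUBIC))
E
```

```text
t 24.6 pos [ 0.5465 -0.4069  0.0939] yaw -0.2944 tilt 0.18 w 0.765 F [-0.4  0.6 -2.9]
turn units -0.02 shift units after turn [ 0.053 -0.051  0.973] | before turn [ 0.053 -0.051  0.973]
W -0.23144043245877327 L 0.6408251043546493
```

View pics/s15c.png

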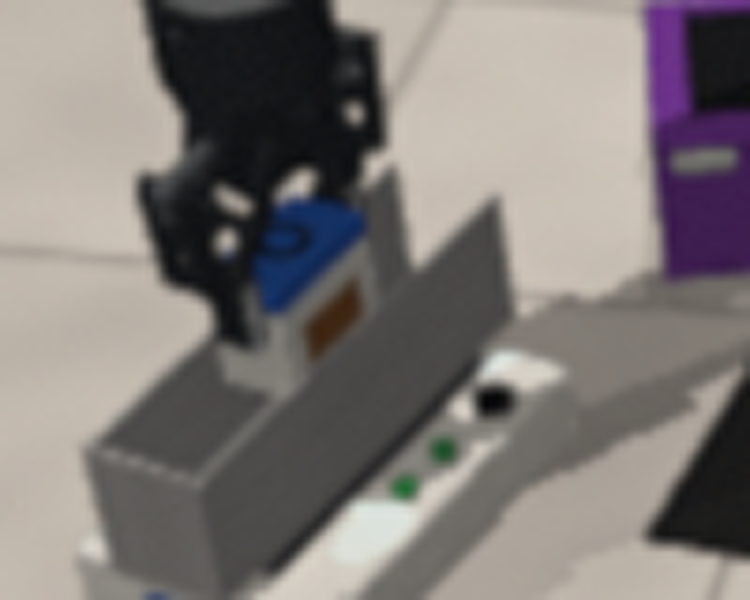

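carry_out(moves=[[[0, 0, 0, 0, 0, 0.15, -1], [0, 0, 0, 0, 0, 0.2, -1], [0, 0, 0, 0, 0, 0.2, -1], [0, 0, 0, 0, 0, 0.2, -1], [0, 0, 0, 0, 0, 0.12, -1], [0, 0, 0, 0, 0, 0, -1], [0, 0, 0, 0, 0, 0, -1]]])

```text
time: 25.23
tool_pos: [0.547, -0.4074, 0.0604]
tool_rot: [-0.0, 0.989, -0.147, -0.001]
contact_force: [0.7, 0.4, -2.1]
gripper_width: 0.762
```

carry_out(moves=[[[0, 0, 0, 0, 0, 0.03, -1], [0, 0, 0, 0, 0, 0.02, -1], [0, 0, 0, 0, 0, 0, -1], [0, 0, 0, 0, 0, 0, -1]]])

```text
time: 25.57
tool_pos: [0.5475, -0.4078, 0.0596]
tool_rot: [0.0, 0.989, -0.147, 0.0]
contact_force: [0.4, 0.9, -3.2]
gripper_width: 0.762
```

carry_out(moves=[[[0, 0, 0, 0, 0, 0.04, -1], [0, 0, 0, 0, 0, 0.04, -1], [0, 0, 0, 0, 0, 0, -1], [0, 0, 0, 0, 0, 0, -1]]])

```text
time: 25.9
tool_pos: [0.5472, -0.4076, 0.0557]
tool_rot: [-0.0, 0.989, -0.147, -0.0]
contact_force: [-0.6, -0.6, -3.2]
gripper_width: 0.761
```

carry_out(moves=[[[0, 0, 0, 0, 0, 0.03, -1], [0, 0, 0, 0, 0, 0, -1], [0, 0, 0, 0, 0, 0, -1]]])

```text
time: 26.15
tool_pos: [0.5473, -0.4077, 0.0547]
tool_rot: [-0.0, 0.989, -0.147, -0.0]
contact_force: [-0.6, -0.1, -1.6]
gripper_width: 0.766
```

carry_out(moves=[[[0, 0, 0, 0, 0, 0.03, -1], [0, 0, 0, 0, 0, 0, -1], [0, 0, 0, 0, 0, 0, -1]]])

```text
time: 26.4
tool_pos: [0.5473, -0.4077, 0.0535]
tool_rot: [-0.0, 0.989, -0.147, -0.0]
contact_force: [-0.3, -0.1, -2.7]
gripper_width: 0.762
```

carry_out(moves=[[[0, 0, 0, 0, 0, 0.02, -1], [0, 0, 0, 0, 0, 0, -1], [0, 0, 0, 0, 0, 0, -1]]])

```text
time: 26.65
tool_pos: [0.5474, -0.4077, 0.0528]
tool_rot: [0.0, 0.989, -0.147, 0.0]
contact_force: [-0.2, 0.1, -2.3]
gripper_width: 0.765
```

carry_out(moves=[[[0, 0, 0, 0, 0, 0.025, -1], [0, 0, 0, 0, 0, 0, -1], [0, 0, 0, 0, 0, 0, -1]]])

```text
time: 26.9
tool_pos: [0.5474, -0.4078, 0.0528]
tool_rot: [0.0, 0.989, -0.147, -0.0]
contact_force: [-3.5, 3.4, 4.6]
gripper_width: 0.766
```

carry_out(moves=[[[0, 0, 0, 0, 0, 0.02, -1], [0, 0, 0, 0, 0, 0, -1], [0, 0, 0, 0, 0, 0, -1]]])

```text
time: 27.15
tool_pos: [0.5474, -0.4078, 0.0528]
tool_rot: [0.0, 0.989, -0.147, -0.0]
contact_force: [-4.9, 4.2, 8.4]
gripper_width: 0.767
```

carry_out(moves=[[[0, 0, 0, 0, 0, -0.02, -1], [0, 0, 0, 0, 0, 0, 0.6], [0, 0, 0, 0, 0, 0, 0.8], [0, 0, 0, 0, 0, 0, 0.9], [0, 0, 0, 0, 0, 0, 0.9], [0, 0, 0, 0, 0, -0.2, 0.9], [0, 0, 0, 0, 0, -0.4, 0.9], [0, 0, 0, 0, 0, -0.5, 0.9]]])

```text
time: 27.82
tool_pos: [0.5464, -0.4069, 0.0946]
tool_rot: [-0.001, 0.989, -0.147, -0.001]
contact_force: [0.7, -0.2, -0.3]
gripper_width: 0.951
```

carry_out(moves=[[[0, 0, 0, 0, 0, -0.8, 0.9], [0, 0, 0, 0, 0, -0.9, 0.9], [0, 0, 0, 0, 0, -0.9, 0.9], [0, 0, 0, 0, 0, -0.9, 0.9], [0, 0, 0, -0.9, 0, 0, 0.9], [0, 0, 0, -0.9, 0, 0, 0.9], [0, 0, 0, -0.9, 0, 0, 0.9], [0, 0, 0, 0, 0, 0, 0.9]]])

```text
time: 28.48
tool_pos: [0.4393, -0.3741, 0.2349]
tool_rot: [-0.001, 0.989, -0.148, -0.002]
contact_force: [0.2, -0.3, -1.5]
gripper_width: 0.949
```

```bash
python3 - <<'E'
from h import *
a=-.2935; d=np.array([np.cos(a),np.sin(a)]); n=np.array([-np.sin(a),np.cos(a)])
go([.5490,-.4055,.055],-.293)
f=snap('scene','s16');  cv2.imwrite('pics/s16c.png',cv2.resize(f['frame'][40:280,60:380,::-1],(800,600),interpolation=cv2.INTER_CUBIC))
g=snap('top','t16');  cv2.imwrite('pics/t16c.png',cv2.resize(g['frame'][80:270,150:440,::-1],(800,524),interpolation=cv2.INTER_CUBIC))
P=cloud(g);hsv=cv2.cvtColor(g['frame'],cv2.COLOR_RGB2HSV)
m=(hsv[...,0]>100)&(hsv[...,0]<125)&(hsv[...,1]>120)&(abs(P[...,1]+.4)<.05)&(abs(P[...,0]-.547)<.07)&(P[...,2]>.08)
v,u=np.nonzero(m); print(len(u),np.percentile(P[m][:,2],[5,50,95]).round(4))
w=np.array([world(g,x,y,z=.115) for x,y in zip(u,v)]); print(cv2.minAreaRect((w[:,:2]*1000).astype(np.float32)))
print('W',(w[:,:2]@n).min(),(w[:,:2]@n).max(),'L',(w[:,:2]@d).min(),(w[:,:2]@d).max())
E
```

```text
t 28.48 pos [ 0.4393 -0.3741  0.2349] yaw -0.2961 tilt 0.23 w 0.949 F [ 0.2 -0.3 -1.5]
turn units -0.04 shift units after turn [ 2.869 -0.037  4.487] | before turn [ 2.869 -0.046  4.487]
331 [0.1082 0.1146 0.1182]
((541.439697265625, -430.883544921875), (93.42131042480469, 67.80563354492188), 77.75487518310547)
W -0.30508096967929144 -0.2105287455642832 L 0.607584757048152 0.6753035737382248
```

View pics/s16c.png

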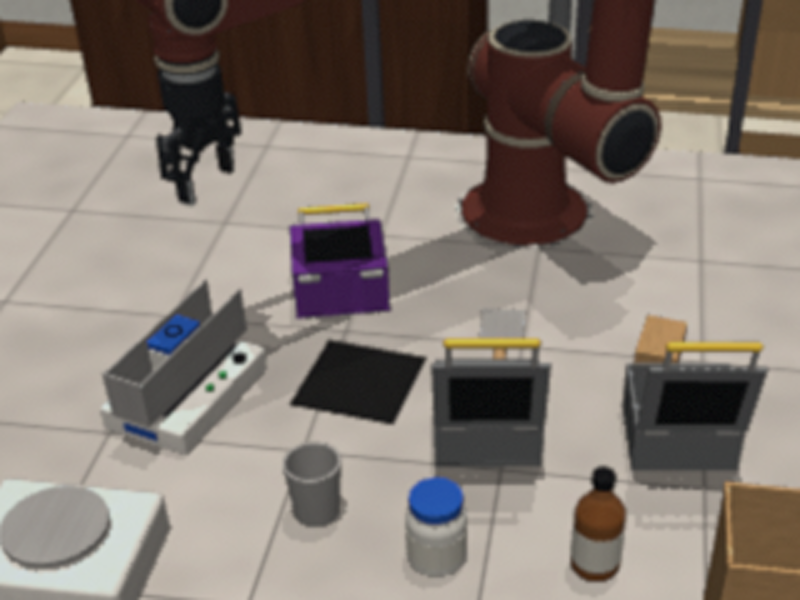

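View pics/t16c.png

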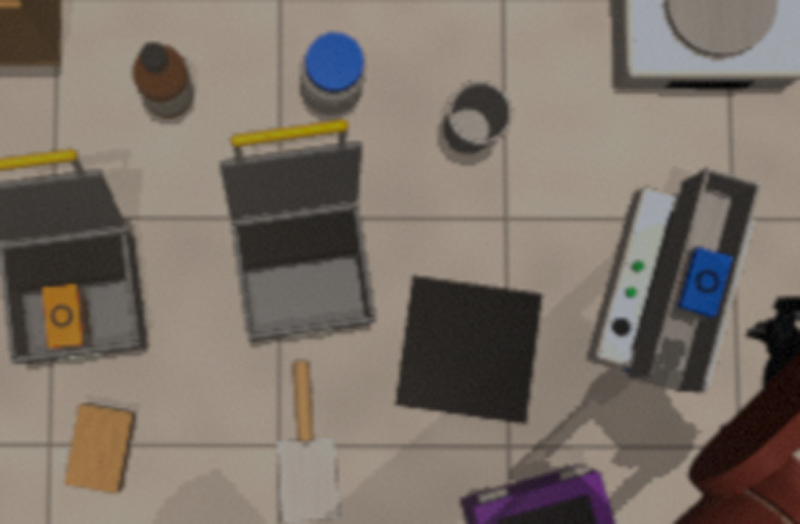

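The blue cartridge stands in the channel at top crop (707,283). Its cap top is at z = 0.1146 against an expected 0.115, so it is on the floor and upright. Both lids are open, the orange cartridge is in its case, and the bystanders haven't visibly moved.

```bash
python3 - <<'E'
from h import *
print(state()['joint_vel'].round(4), ticket.job_done())
E
```

```text
the job is handed in; nothing more can be done
[ 0.0162  0.0417 -0.0567  0.0016 -0.008  -0.0004] None
```

The job is done and handed in at about 28 s. I opened both lids and found the orange cartridge in one case and the blue in the other. I stood the blue one on the mat, regripped it by its ends, lowered it into the feeder channel and let go.

**Last checks, all passed:**
- **Cartridge:** its cap top is at 0.1146 m (0.115 m expected), so it stands upright on the channel floor, about midway along.
- **Lids:** both still stand at about 1.8 rad.
- **Other things:** the orange cartridge is in its case, and the bystanders and the purple case look unmoved.
- **Robot:** the gripper was well clear of everything, though the joints still read small speeds (up to 0.06 rad/s) when I handed in.

**What disagreed:**
- **Tool position:** the fingertips sat about 27 mm above the reported TCP. My first grip on a lid bar therefore closed on air, with no contact. I allowed for the offset after that.
- **Cameras:** the two cameras differed by 2–3 mm at the channel. I used the reading that both supported.
- **Final sideways check:** the numeric check of the cartridge's sideways position in the channel was spoiled by other blue pixels. I judged it from the pictures and the reported tool position instead.

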